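# Clip the lens test chart to its easel

### The arm

A 7-joint arm with a two-finger parallel gripper is mounted at the origin on the work surface. World frame = base frame: x ahead of the robot, y to its left, z up, the work surface at z = 0. Lengths are in mm, angles in rad, forces in N, time in s.
With the tool pointing down it reaches from about 425 to 950 mm from the base axis. Payload 4.7 kg.
Tool frame: the origin (TCP) lies at the very end of the fingers, on their centre line; the grasp point (between the pads) lies bot.hold_point_z behind it (bot.hold_point_z is the distance from the TCP to the grasp point, in mm); z points along the fingers, y is the direction in which the jaws open and shut (so a half turn about z gives the same grasp; the last joint's range is limited). The gripper opens to 85 mm and grips with 20 to 120 N. Pads are 22 mm wide; open, the fingers measure 114 mm over their backs; the gripper's body (76 mm by 85 mm) begins 54 mm behind the grasp point. The pads swing forward as they close: fully open they stand 13 mm farther back than shut.
Start: joints at [-1.34, 0.469, -0.049, 1.532, 0.024, 1.141, -0.082], TCP at [173.356, 652.379, 210.935] pointing down, gripper open.
Joint ranges: [-2.59, 2.59], [-0.33, 1.99], [-1.39, 1.29], [0.1, 2.45], [-1.04, 4.18], [0.21, 1.99], [-2.66, 2.66]. Speed limits (rad/s): [2.57, 2.57, 3.14, 3.14, 3.14, 3.14, 3.14].

### API

Orientations are given as a 3x3 rotation matrix whose columns are the frame's x, y, z axes.
In Python, from cell import readout, eyes, bot gives the robot as it stands. The module is installed in compiled form; this text tells all that it offers.
- The arm moves only by the tool move_arm, never from a script. Its argument "steps" is a list of rows, each an object of numbers: "rx", "ry", "rz": the turn, a rotation vector about the tool's x, y, z in degrees; "dx", "dy", "dz": the shift along the tool's x, y, z in m; "claw": the opening, from 0 (shut) to 1 (fully open). In form: [{"rx": .., "ry": .., "rz": .., "dx": .., "dy": .., "dz": .., "claw": ..}, ...]. A call has 1 to 8 rows; each row is the pose to reach, as a shift and turn from the pose commanded when the call began, along the tool's axes at that moment; what a row does not reach only later rows make up. A row lasts 1/10 s, in which the tool goes at most 50 mm and 8.59 degrees, less where a joint would pass 70% of its speed; a pose out of reach is approached as far as the arm can. A call with a gripper value outside its range is refused whole. The fingers move at their own pace and stop on an object; "squeeze" is the grip in N (left out, the last holds). Time passes only in rows, so rows that repeat a pose let the fingers close. It gives the time, the measured TCP pose, the force and the opening at its end, in the units of the state.
- readout.get_state(): the state, without advancing time (a new reading comes with each control period).
- eyes.get_image(name): name is "side" or "top" or "wrist"; returns a dict with "frame" (480x640x3 uint8, red, green, blue), "K" (3x3 intrinsics, pixels), "k1" (the pictures are not rectified: a ray, as slopes to the right and down, at radius r is drawn at 1 + k1 r^2 times it, then the intrinsics apply), "pose" (4x4, takes a point from camera to world coordinates). Camera axes: x right, y up, looking along -z (the intrinsics and any distortion apply to the point x, -y, -z); pixel columns grow to the right and rows downward; lengths in mm; the calibration is good to about 2 mm. A picture is of the moment at which its call begins. There is no depth.
- bot.finish_job(): hands the job in, once; it reports no verdict.
The state is a dict: "time": time; "joint_pos": joint angles; "qd": joint speeds; "tau": joint torques, N m; "tool_pos": TCP position; "tcp_rot": TCP orientation; "wrist_force": force on the tool from outside, world axes, zero at the start; "moment": the same for the moment, N m; "grip_width": opening from 0.0 (shut) to 1.0 (fully open).
Only numpy, scipy, OpenCV 4.12 (cv2) and the standard library are available. Lean on these libraries where they do the work, as an engineer would, in place of code of your own. Each camera call takes 0.05 s, during which the arm holds its last target.

### The job

Take the two black spring clamps off the hook stand and clip the white test chart to its easel, one clamp near each end of the chart's top edge, each pushed well down and square to the edge so that its jaws grip chart and backplate together. Leave the chart seated on its ledge where it is, and do not disturb the lenses or the camera.

Things in the scene. Friction and masses are not known exactly. Their poses are not given: they have to be found in the camera images.
- clamp_a: One of two equal black spring clamps (like a big clothes peg, 98 mm tall, 20 mm thick, about 72 g), hanging on a hook at the start. Origin: centre of the pivot pin. z: from jaws to handles (up while it hangs); y: along the pin; x: squeezing direction. This body is the -x half with the wire loop; the sprung half is on the +x side. Jaw pads lie 36 to 48 mm below the pivot, 20 mm wide in y.
- clamp_a_mouth (a point): Point 42 mm below the pivot on this half's z axis, at mid-height of the jaw pads; between the pads when shut.
- clamp_a_grip (a point): Point 46 mm above the pivot on the z axis, midway between the handle ends. These are round bars along y, radius 4 mm, 20 mm long, at x = -30 and +30 mm when shut (68 mm over the outside). Squeezing them together opens the jaws: 4 N to start, 12 N at 45 mm.
- clamp_a_loop (a point): Inner top of the steel wire loop by which the clamp hangs, 28 mm above the pivot. The loop stands between the handles in the x-z plane, inner 14 mm wide and 23 mm high, wire 4 mm.
- clamp_a_arm (a joint): Jaw angle, rad: 0 shut (handles 68 mm over the outside), 0.16 gripping 8 mm (60 mm), 0.5 with 20 mm between the pads (45 mm), stop at 0.60. Each half turns by half of it from the clamp's middle line; the listed body by +angle/2 about its y.
- clamp_b: One of two equal black spring clamps (like a big clothes peg, 98 mm tall, 20 mm thick, about 72 g), hanging on a hook at the start. Origin: centre of the pivot pin. z: from jaws to handles (up while it hangs); y: along the pin; x: squeezing direction. This body is the -x half with the wire loop; the sprung half is on the +x side. Jaw pads lie 36 to 48 mm below the pivot, 20 mm wide in y.
- clamp_b_mouth (a point): Point 42 mm below the pivot on this half's z axis, at mid-height of the jaw pads; between the pads when shut.
- clamp_b_grip (a point): Point 46 mm above the pivot on the z axis, midway between the handle ends. These are round bars along y, radius 4 mm, 20 mm long, at x = -30 and +30 mm when shut (68 mm over the outside). Squeezing them together opens the jaws: 4 N to start, 12 N at 45 mm.
- clamp_b_loop (a point): Inner top of the steel wire loop by which the clamp hangs, 28 mm above the pivot. The loop stands between the handles in the x-z plane, inner 14 mm wide and 23 mm high, wire 4 mm.
- clamp_b_arm (a joint): Jaw angle, rad: 0 shut (handles 68 mm over the outside), 0.16 gripping 8 mm (60 mm), 0.5 with 20 mm between the pads (45 mm), stop at 0.60. Each half turns by half of it from the clamp's middle line; the listed body by +angle/2 about its y.
- hookstand: Fixed steel stand, base 130 x 190 x 12 mm, origin under its centre. Two 5 mm hooks at y = +-60 mm point to the stand's -x: from a board at x = +33 mm (top 186 mm high), level at 160 mm height from x = -5 to -25, then up to the tip at x = -34 mm, 169 mm high. A clamp hangs at about x = -15 mm, pivot 134 mm high, its y along the hook. To free it: up 9 to 16 mm, then out to the stand's -x.
- easel: Fixed easel, steel base 150 x 190 x 8 mm carrying the leaning backplate. Origin: on the table under its middle.
- panel: The easel's aluminium backplate, 200 wide, 150 high, 4 mm thick, leaning back 32 degrees from vertical, top edge 150 mm above the table. Origin: middle of the top edge, on the front face. x: out of the front face (outward, up); y: along the top edge; z: up along the plate. Backplate fills x -4..0, the chart 0..+4 mm. Behind it is free for 60 mm below the top edge.
- chart: Loose white test chart, rigid plastic with grey squares, 180 wide, 140 high, 4 mm thick, about 120 g, lying on the front of the backplate on its ledge, top edges flush. Origin: middle of its bottom edge, mid-thickness; axes as the panel's (x out of its face, y along its width, z up along it).
- telephoto: Bystander: tall black lens standing upright, 68 mm diameter, 165 mm tall. Origin: centre of underside.
- short_lens: Bystander: black lens, 66 mm diameter, 70 mm tall. Origin: centre of underside.
- camera: Bystander: camera, 36 x 130 mm, 92 mm tall, with a lens 58 mm across that sticks out 62 mm to its +x. Origin: centre of the body's underside.
There are look-alikes about, which are no part of the job. What is shaped like the clamp_b but brown or pink is not meant. Several things have the shape of the chart; the one meant has the colours described above.

How it is judged (in metres and radians):
At the end, for the whole second after the job is handed in: Both clamps grip chart and backplate (over 1.5 N on each), mouth point over 6 mm below the top edge and within 15 mm of the plates, 35 to 88 mm from the chart's middle, one each side; z within 0.4, y within 0.35 rad of the panel's; chart moved under 15 mm; all at rest (z of each of clamp_a_mouth, clamp_b_mouth in the frame of panel below -0.006 m and x of clamp_a_mouth in the frame of panel between -0.015 and 0.015 m and contact force between each of clamp_a, clamp_b and chart above 1.5 N and contact force between each of clamp_a, clamp_b and panel above 1.5 N and angle between the z axis of each of clamp_a, clamp_b and the z axis of panel, either way round below 0.4 rad and angle between the y axis of each of clamp_a, clamp_b and the y axis of panel, either way round below 0.35 rad and linear speed of each of clamp_a, clamp_b, chart below 0.02 m/s and x of clamp_b_mouth in the frame of panel between -0.015 and 0.015 m and ((y of clamp_a_mouth in the frame of chart between 0.035 and 0.088 m and y of clamp_b_mouth in the frame of chart between -0.088 and -0.035 m) or (y of clamp_b_mouth in the frame of chart between 0.035 and 0.088 m and y of clamp_a_mouth in the frame of chart between -0.088 and -0.035 m)) and distance of chart from where it was at the start of the episode below 0.015 m); the robot touches nothing.
It fails at once if the telephoto is pushed more than 20 mm or tipped over (distance of telephoto from where it was at the start of the episode above 0.02 m or angle between telephoto's own z axis and vertical above 0.35 rad).
It fails at once if the short lens is pushed more than 20 mm or tipped over (distance of short_lens from where it was at the start of the episode above 0.02 m or angle between short_lens's own z axis and vertical above 0.35 rad).
It fails at once if the camera is pushed more than 20 mm or tipped over (distance of camera from where it was at the start of the episode above 0.02 m or angle between camera's own z axis and vertical above 0.35 rad).
It also fails if it takes over 64 s, if anything falls off the work surface, if the arm or the gripper's body presses on something with over 40 N, if the wrist force passes 120 N, or if a joint passes its speed limit or range.

## Working session

There is one attempt and no reset: what is moved stays moved. The work goes in short steps, Python scripts to look and compute and a tool call to move; the robot and the scene stay as the last step left them, time stands still between calls to the robot, and variables do not carry over. Pictures are saved under pics/ and viewed, and the job is handed in when it is done.

Besides the shell and the picture viewer there is one more tool, called after "Call:" as name(argument=value, ...), one argument or row to a line, values as JSON. move_arm: Moves the arm, as the interface text tells. Its arguments: {"type":"object","properties":{"steps":{"type":"array"},"squeeze":{"type":"number"}},"required":["steps"]}

```bash
mkdir -p pics
cat > h.py <<'E'
import numpy as np, cv2
from cell import readout, eyes, bot
def snap(n,f):
    d=eyes.get_image(n); cv2.imwrite('pics/'+f,d['frame'][:,:,::-1]); np.savez('pics/'+f+'.npz',**{k:np.array(v) for k,v in d.items()}); return d
E
python3 - <<'E'
from h import *
np.set_printoptions(precision=3,suppress=True)
for n in ['side','top','wrist']:
    d=snap(n,n+'0.png'); print(n,d['K'],d['k1'],d['pose'])
print(readout.get_state(), bot.hold_point_z)
E
```

```text
side [[481.446   0.    318.224]
 [  0.    481.446 243.169]
 [  0.      0.      1.   ]] -0.07976789914912373 [[ -0.862   0.295  -0.413 156.357]
 [ -0.507  -0.507   0.697 535.469]
 [ -0.004   0.81    0.586 561.843]
 [  0.      0.      0.      1.   ]]
top [[597.469   0.    317.833]
 [  0.    597.469 237.073]
 [  0.      0.      1.   ]] -0.18235985745671435 [[   0.09     0.975   -0.204  295.213]
 [  -0.996    0.087   -0.022  -10.711]
 [  -0.004    0.205    0.979 1137.426]
 [   0.       0.       0.       1.   ]]
wrist [[347.954   0.    321.896]
 [  0.    347.954 243.239]
 [  0.      0.      1.   ]] 0.003371383307978119 [[  0.256  -0.917  -0.305  95.381]
 [  0.967   0.243   0.081 673.589]
 [ -0.001  -0.315   0.949 374.202]
 [  0.      0.      0.      1.   ]]
{'time': 0.15, 'joint_pos': array([-1.34 ,  0.469, -0.049,  1.533,  0.024,  1.141, -0.082]), 'qd': array([-0.   , -0.003,  0.001, -0.004,  0.002,  0.001, -0.002]), 'tau': array([  0.   , -51.076,  -0.047, -23.798,   0.011,   0.005,   0.   ]), 'tool_pos': array([173.252, 651.91 , 210.113]), 'tcp_rot': array([[-0.966,  0.257, -0.   ],
       [ 0.257,  0.966, -0.001],
       [-0.   , -0.001, -1.   ]]), 'wrist_force': array([ 0.021, -0.197,  0.866]), 'moment': array([ 0.019, -0.01 ,  0.045]), 'grip_width': 1.0026117012384632} 18.700000000000003
```

View pics/side0.png

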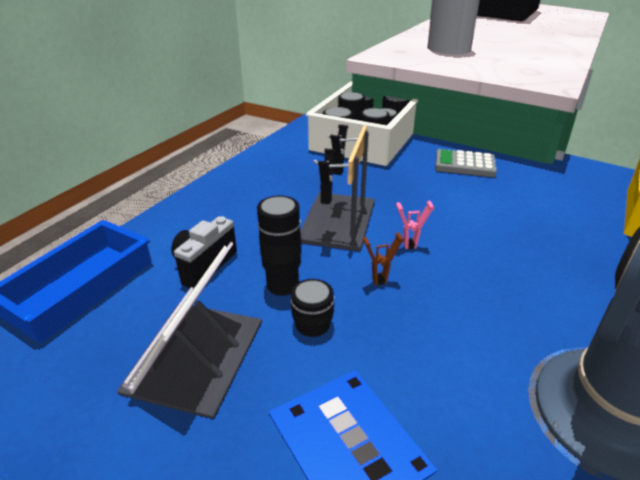

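View pics/top0.png

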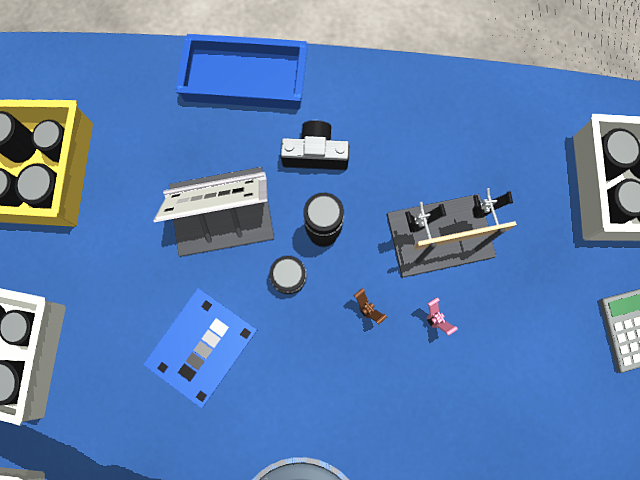

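View pics/wrist0.png

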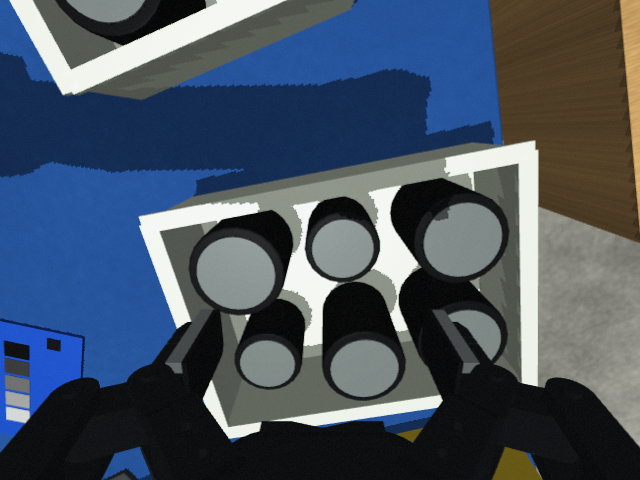

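```bash
cat >> h.py <<'E'
def load(f): return dict(np.load('pics/'+f+'.npz'))
def ray(d,u,v):
    K=d['K'];k=float(d['k1']); x=(u-K[0,2])/K[0,0]; y=(v-K[1,2])/K[1,1]
    xd,yd=x,y
    for _ in range(20):
        r2=x*x+y*y; x=xd/(1+k*r2); y=yd/(1+k*r2)
    R=d['pose'][:3,:3]; return d['pose'][:3,3], R@np.array([x,-y,-1.])
def onz(d,u,v,z):
    o,r=ray(d,u,v); return o+r*(z-o[2])/r[2]
def tri(a,b):
    (o1,r1),(o2,r2)=a,b
    r1=r1/np.linalg.norm(r1); r2=r2/np.linalg.norm(r2)
    s=np.linalg.lstsq(np.c_[r1,-r2],o2-o1,rcond=None)[0]
    p,q=o1+s[0]*r1,o2+s[1]*r2; return (p+q)/2,np.linalg.norm(p-q)
def proj(d,p):
    R=d['pose'][:3,:3]; c=R.T@(np.asarray(p,float)-d['pose'][:3,3]); x,y=c[0]/-c[2],-c[1]/-c[2]; f=1+float(d['k1'])*(x*x+y*y)
    K=d['K']; return np.array([K[0,0]*x*f+K[0,2],K[1,1]*y*f+K[1,2]])
def crop(f,x0,y0,x1,y1,out,s):
    im=cv2.imread('pics/'+f)[y0:y1,x0:x1]; cv2.imwrite('pics/'+out,cv2.resize(im,None,fx=s,fy=s,interpolation=cv2.INTER_CUBIC))
E
python3 - <<'E'
from h import *
crop('top0.png',380,180,520,285,'c1.png',5.6)
crop('top0.png',145,160,285,265,'c2.png',5.6)
crop('side0.png',290,110,390,250,'c3.png',4.2)
crop('side0.png',110,230,270,420,'c4.png',3.1)
E
```

```text
(no output)
```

View pics/c1.png

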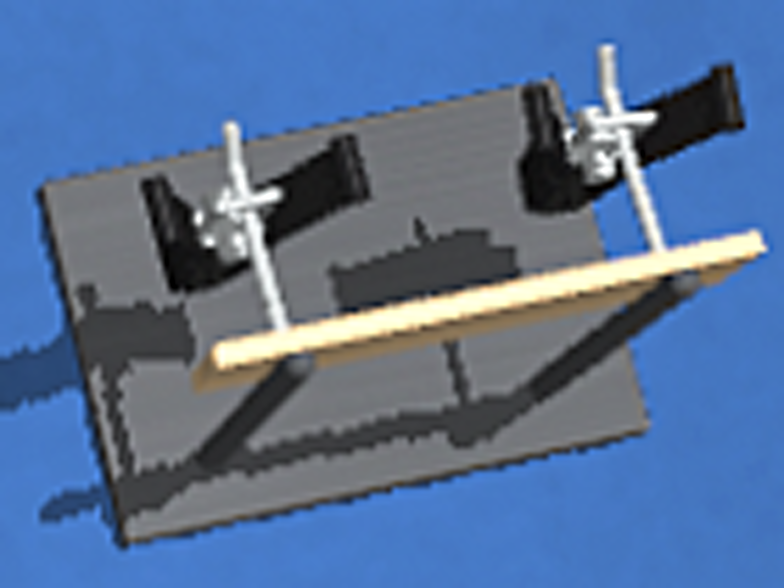

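View pics/c2.png

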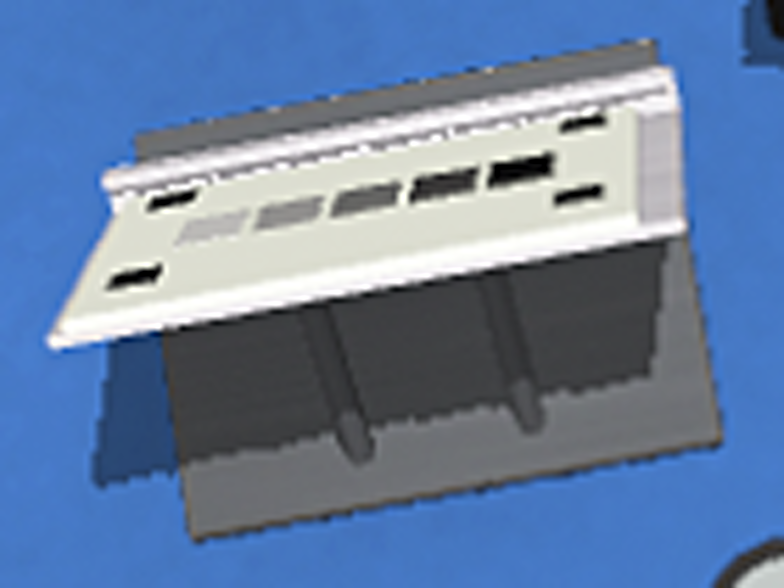

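View pics/c3.png

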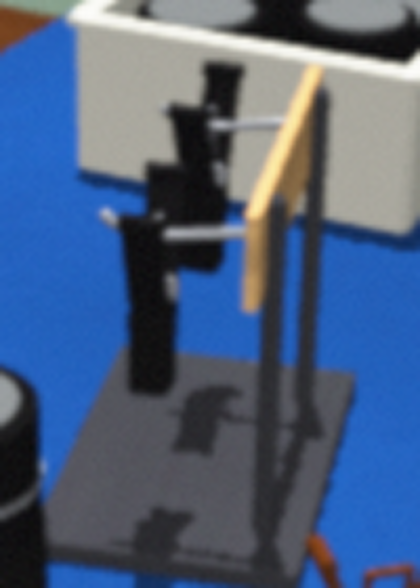

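View pics/c4.png

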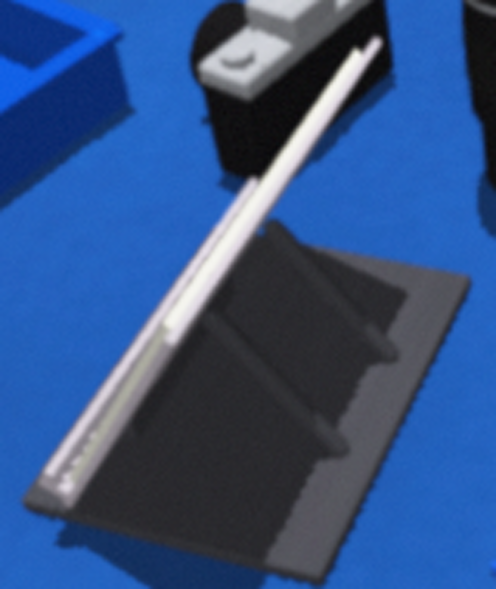

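Run:
```python
from h import *
np.set_printoptions(precision=1,suppress=True)
t=load('top0.png'); s=load('side0.png')
f=lambda x,y:(380+x/5.6-.5+.09,180+y/5.6-.5+.09)
g=lambda x,y:(145+x/5.6-.4,160+y/5.6-.4)
c=np.array([onz(t,*f(*p),12) for p in [(45,185),(555,80),(648,428),(122,545)]]);print(c,c.mean(0))
print(np.linalg.norm(np.roll(c,-1,0)-c,axis=1))
print('hook tips',onz(t,*f(232,128),169),onz(t,*f(606,48),169))
print('handles',[onz(t,*f(*p),183) for p in [(157,180),(350,143),(536,88),(728,70)]])
print('board ends top',[onz(t,*f(*p),186) for p in [(215,350),(765,240)]])
print('easel base',[onz(t,*g(*p),8) for p in [(135,135),(655,42),(720,440),(198,540)]])
print('chart top',[onz(t,*g(*p),150) for p in [(52,340),(640,238),(687,228)]])
print('ledge',[onz(t,*g(*p),30) for p in [(105,180),(680,75)]])
# lenses
print('tele',onz(t,324,212,165),'short',onz(t,288,273,70),'cam',onz(t,315,147,92))
```

```text
[[ 590.5 -116.    12. ]
 [ 645.4 -294.8   12. ]
 [ 523.2 -331.8   12. ]
 [ 466.9 -150.6   12. ]] [ 556.5 -223.3   12. ]
[187.  127.7 189.7 128.3]
hook tips [ 572.1 -156.6  169. ] [ 608.3 -270.8  169. ]
handles [array([ 550.2, -133. ,  183. ]), array([ 566.8, -190. ,  183. ]), array([ 589.2, -245.8,  183. ]), array([ 600.6, -305.1,  183. ])]
board ends top [array([ 499.9, -152.6,  186. ]), array([ 547.9, -316.5,  186. ])]
easel base [array([612.9, 321.4,   8. ]), array([662.6, 139.2,   8. ]), array([521. , 100.8,   8. ]), array([469.7, 278. ,   8. ])]
chart top [array([505.5, 296.2, 150. ]), array([553.3, 117.9, 150. ]), array([557.7, 103.9, 150. ])]
ledge [array([589.6, 323.2,  30. ]), array([644.2, 126.3,  30. ])]
tele [541.8   5.  165. ] short [447.1  61.3  70. ] cam [682.8  33.6  92. ]
```

```bash
cat >> h.py <<'E'
from scipy.spatial.transform import Rotation as Ro
def rot(y,z):
    y=np.array(y,float);z=np.array(z,float);z/=np.linalg.norm(z);y-=z*(y@z);y/=np.linalg.norm(y);return np.c_[np.cross(y,z),y,z]
def rel(p,R=None):
    s=readout.get_state(); R0=np.array(s['tcp_rot']); p0=np.array(s['tool_pos'])
    d=R0.T@(np.array(p)-p0)/1000; r=np.zeros(3) if R is None else np.degrees(Ro.from_matrix(R0.T@R).as_rotvec())
    print('d',np.round(d,4),'r',np.round(r,2), 't',round(s['time'],2)); return d,r
def st():
    s=readout.get_state(); print({k:np.round(s[k],3) for k in ['time','joint_pos','tool_pos','tcp_rot','wrist_force','grip_width']})
th=np.radians(16.2); O=np.array([np.cos(th),np.sin(th),0]); U=np.array([-np.sin(th),np.cos(th),0]); Z=np.array([0,0,1.])
E
python3 - <<'E'
from h import *
rel([430,350,300],rot([np.cos(0.1),np.sin(0.1),0],-Z))
rel([590,-152,300],rot(-U,-Z))
E
```

```text
d [-0.3257 -0.226  -0.0895] r [-7.000e-02  5.000e-02  6.939e+01] t 0.15
d [-0.6092 -0.6701 -0.0889] r [-3.0000e-02  1.1000e-01  1.4892e+02] t 0.15
```

Call:
move_arm(
  steps=[
    {"dx":-0.326,"dy":-0.226,"dz":-0.09,"rz":69,"claw":1},
    {"dx":-0.326,"dy":-0.226,"dz":-0.09,"rz":69,"claw":1},
    {"dx":-0.326,"dy":-0.226,"dz":-0.09,"rz":69,"claw":1},
    {"dx":-0.326,"dy":-0.226,"dz":-0.09,"rz":69,"claw":1},
    {"dx":-0.326,"dy":-0.226,"dz":-0.09,"rz":69,"claw":1},
    {"dx":-0.326,"dy":-0.226,"dz":-0.09,"rz":69,"claw":1},
    {"dx":-0.609,"dy":-0.67,"dz":-0.09,"rz":149,"claw":1},
    {"dx":-0.609,"dy":-0.67,"dz":-0.09,"rz":149,"claw":1},
  ],
)

```text
$.steps[0]: bad value
```

Run:
```python
from h import *
st(); rel([590,-152,300],rot(-U,-Z))
```

```text
{'time': np.float64(0.15), 'joint_pos': array([-1.34 ,  0.469, -0.049,  1.533,  0.024,  1.141, -0.082]), 'tool_pos': array([173.252, 651.91 , 210.113]), 'tcp_rot': array([[-0.966,  0.257, -0.   ],
       [ 0.257,  0.966, -0.001],
       [-0.   , -0.001, -1.   ]]), 'wrist_force': array([ 0.021, -0.197,  0.866]), 'grip_width': np.float64(1.003)}
d [-0.6092 -0.6701 -0.0889] r [-3.0000e-02  1.1000e-01  1.4892e+02] t 0.15
```

Call:
move_arm(
  steps=[
    {"rx":0,"ry":0,"rz":8,"dx":-0.04,"dy":-0.028,"dz":-0.011,"claw":1},
    {"rx":0,"ry":0,"rz":16,"dx":-0.08,"dy":-0.056,"dz":-0.022,"claw":1},
  ],
)

```text
time: 0.35
tool_pos: [235.3, 577.2, 231.9]
tcp_rot: [[-0.857, 0.515, -0.001], [0.515, 0.857, -0.002], [0.0, -0.002, -1.0]]
wrist_force: [1.3, -0.3, 0.7]
grip_width: 1.004
```

Run:
```python
from h import *
rel([430,350,300],rot([np.cos(0.1),np.sin(0.1),0],-Z))
rel([590,-152,300],rot(-U,-Z))
```

```text
d [-0.2839 -0.0947 -0.068 ] r [-1.100e-01  4.000e-02  5.327e+01] t 0.35
d [-0.6795 -0.4426 -0.0673] r [-7.000e-02  1.300e-01  1.328e+02] t 0.35
```

Call:
move_arm(
  steps=[
    {"rx":0,"ry":0,"rz":53,"dx":-0.284,"dy":-0.095,"dz":-0.068,"claw":1},
    {"rx":0,"ry":0,"rz":53,"dx":-0.284,"dy":-0.095,"dz":-0.068,"claw":1},
    {"rx":0,"ry":0,"rz":53,"dx":-0.284,"dy":-0.095,"dz":-0.068,"claw":1},
    {"rx":0,"ry":0,"rz":53,"dx":-0.284,"dy":-0.095,"dz":-0.068,"claw":1},
    {"rx":0,"ry":0,"rz":53,"dx":-0.284,"dy":-0.095,"dz":-0.068,"claw":1},
    {"rx":0,"ry":0,"rz":132,"dx":-0.68,"dy":-0.442,"dz":-0.068,"claw":1},
    {"rx":0,"ry":0,"rz":132,"dx":-0.68,"dy":-0.442,"dz":-0.068,"claw":1},
    {"rx":0,"ry":0,"rz":132,"dx":-0.68,"dy":-0.442,"dz":-0.068,"claw":1},
  ],
)

```text
time: 1.15
tool_pos: [446.6, 249.7, 291.5]
tcp_rot: [[0.173, 0.985, -0.0], [0.985, -0.173, 0.0], [0.0, -0.0, -1.0]]
wrist_force: [0.3, 0.2, 0.2]
grip_width: 1.003
```

Run:
```python
from h import *
rel([590,-152,300],rot(-U,-Z))
```

```text
d [-0.3708  0.2109 -0.0086] r [-2.000e-02 -1.000e-02  6.381e+01] t 1.15
```

Call:
move_arm(
  steps=[
    {"rx":0,"ry":0,"rz":63.8,"dx":-0.371,"dy":0.211,"dz":-0.009,"claw":1},
    {"rx":0,"ry":0,"rz":63.8,"dx":-0.371,"dy":0.211,"dz":-0.009,"claw":1},
    {"rx":0,"ry":0,"rz":63.8,"dx":-0.371,"dy":0.211,"dz":-0.009,"claw":1},
    {"rx":0,"ry":0,"rz":63.8,"dx":-0.371,"dy":0.211,"dz":-0.009,"claw":1},
    {"rx":0,"ry":0,"rz":63.8,"dx":-0.371,"dy":0.211,"dz":-0.009,"claw":1},
    {"rx":0,"ry":0,"rz":63.8,"dx":-0.371,"dy":0.211,"dz":-0.009,"claw":1},
    {"rx":0,"ry":0,"rz":63.8,"dx":-0.371,"dy":0.211,"dz":-0.009,"claw":1},
    {"rx":0,"ry":0,"rz":63.8,"dx":-0.371,"dy":0.211,"dz":-0.009,"claw":1},
  ],
)

```text
time: 1.95
tool_pos: [583.3, -125.5, 299.9]
tcp_rot: [[0.959, 0.282, 0.0], [0.282, -0.959, 0.0], [0.0, -0.0, -1.0]]
wrist_force: [0.9, 0.5, -0.2]
grip_width: 1.004
```

Call:
move_arm(
  steps=[
    {"rx":0,"ry":0,"rz":0,"dx":0,"dy":0.04,"dz":0,"claw":1},
    {"rx":0,"ry":0,"rz":0,"dx":0,"dy":0.04,"dz":0,"claw":1},
  ],
)

```text
time: 2.15
tool_pos: [593.5, -169.7, 299.7]
tcp_rot: [[0.961, 0.275, -0.001], [0.275, -0.961, -0.005], [-0.002, 0.004, -1.0]]
wrist_force: [-0.0, -0.6, -0.6]
grip_width: 1.002
```

Run:
```python
from h import *
st(); rel([590,-152,300],rot(-U,-Z)); snap('wrist','w1.png')
```

```text
{'time': np.float64(2.15), 'joint_pos': array([-0.363,  0.376,  0.786,  1.594, -0.269,  1.285, -0.827]), 'tool_pos': array([ 593.543, -169.732,  299.71 ]), 'tcp_rot': array([[ 0.961,  0.275, -0.001],
       [ 0.275, -0.961, -0.005],
       [-0.002,  0.004, -1.   ]]), 'wrist_force': array([-0.006, -0.616, -0.571]), 'grip_width': np.float64(1.002)}
d [ 0.0015 -0.018  -0.0004] r [ 0.26  0.12 -0.22] t 2.15
```

View pics/w1.png

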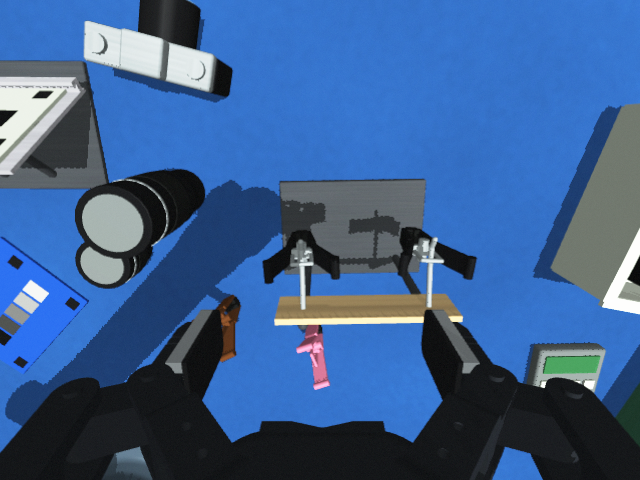

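Run:
```python
from h import *
crop('w1.png',255,220,485,320,'c5.png',3.4)
```

```text
(no output)
```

View pics/c5.png

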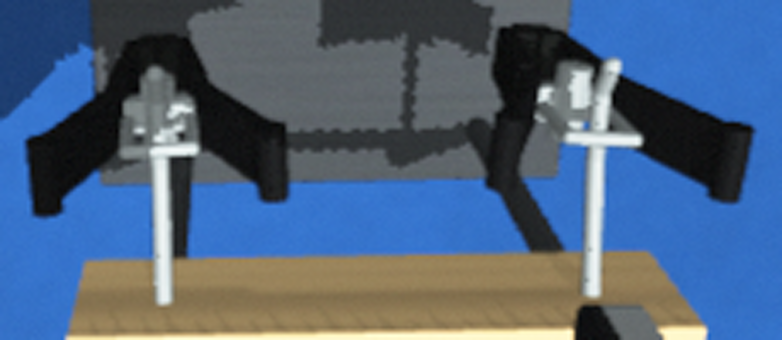

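Run:
```python
from h import *
np.set_printoptions(precision=1,suppress=True)
w=load('w1.png'); f=lambda x,y:(255+x/3.4-.35,220+y/3.4-.35)
C=np.array([556.5,-223.3,0])
P=[onz(w,*f(*p),182) for p in [(41,175),(273,160),(508,150),(733,162)]]
for a,b in [(0,1),(2,3)]:
    m=(P[a]+P[b])/2; d=P[b]-P[a]; print(P[a],P[b],'mid',m,'len',np.linalg.norm(d),'dir',np.degrees(np.arctan2(d[1],d[0])),'stand',(m-C)@O,(m-C)@U)
print('hooks tips', [onz(w,*f(*p),169) for p in [(153,75),(612,65)]], 'wall ends',[onz(w,*f(*p),160) for p in [(163,302),(592,294)]])
for s in (1,-1): print(C+34*O+60*s*U, C+29*O+60*s*U)
```

```text
[ 543.9 -133.4  182. ] [ 564.3 -189.7  182. ] mid [ 554.1 -161.6  182. ] len 59.86465928994527 dir -70.09440410449692 stand 14.899607425084334 59.96971009757521
[ 583.4 -246.8  182. ] [ 596.2 -303.6  182. ] mid [ 589.8 -275.2  182. ] len 58.23288366575559 dir -77.3351233703533 stand 17.508037860226416 -59.14578239414263
hooks tips [array([ 573.7, -154.6,  169. ]), array([ 609.3, -269.3,  169. ])] wall ends [array([ 504.9, -175.3,  160. ]), array([ 541.3, -293.4,  160. ])]
[ 572.4 -156.2    0. ] [ 567.6 -157.6    0. ]
[ 605.9 -271.4    0. ] [ 601.1 -272.8    0. ]
```

Run:
```python
from h import *
a=np.radians(-71.5); R=rot([np.cos(a),np.sin(a),0],-Z)
rel([554.2,-161.6,210],R);rel([554.2,-161.6,155],R)
```

```text
d [-0.0365 -0.0154  0.0895] r [ 0.08  0.1  -2.29] t 2.2
d [-0.0364 -0.0155  0.1445] r [ 0.08  0.1  -2.29] t 2.2
```

Call:
move_arm(
  steps=[
    {"rx":0,"ry":0,"rz":-2.3,"dx":-0.018,"dy":-0.008,"dz":0.045,"claw":1},
    {"rx":0,"ry":0,"rz":-2.3,"dx":-0.0365,"dy":-0.0155,"dz":0.0895,"claw":1},
    {"rx":0,"ry":0,"rz":-2.3,"dx":-0.0365,"dy":-0.0155,"dz":0.0895,"claw":1},
    {"rx":0,"ry":0,"rz":-2.3,"dx":-0.0365,"dy":-0.0155,"dz":0.0895,"claw":1},
  ],
)

```text
time: 2.6
tool_pos: [554.7, -156.2, 210.1]
tcp_rot: [[0.946, 0.325, -0.001], [0.325, -0.946, 0.001], [-0.001, -0.002, -1.0]]
wrist_force: [0.5, -0.4, 1.3]
grip_width: 1.0
```

Run:
```python
from h import *
st(); snap('wrist','w2.png')
a=np.radians(-71.5); R=rot([np.cos(a),np.sin(a),0],-Z)
rel([554.2,-161.6,155],R)
```

```text
{'time': np.float64(2.6), 'joint_pos': array([-0.373,  0.371,  0.753,  1.807, -0.286,  1.078, -0.756]), 'tool_pos': array([ 554.694, -156.153,  210.086]), 'tcp_rot': array([[ 0.946,  0.325, -0.001],
       [ 0.325, -0.946,  0.001],
       [-0.001, -0.002, -1.   ]]), 'wrist_force': array([ 0.496, -0.405,  1.254]), 'grip_width': np.float64(1.0)}
d [-0.0039  0.0036  0.0568] r [ 0.05 -0.14  0.47] t 2.65
```

View pics/w2.png

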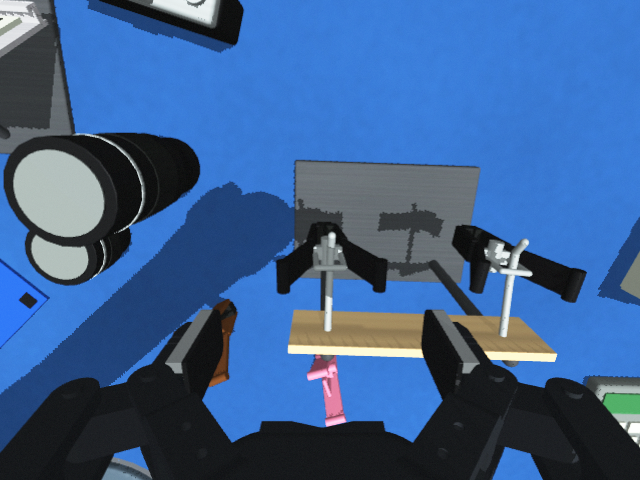

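Run:
```python
from h import *
np.set_printoptions(precision=1,suppress=True)
crop('w2.png',265,210,405,310,'c6.png',5)
w=load('w2.png')
A,B=onz(w,283,275,182),onz(w,381,275,182); print(A,B,(A+B)/2)
A,B=onz(w,477,270,182),onz(w,575,285,182); print(A,B,(A+B)/2)
a=np.radians(-71.5); R=rot([np.cos(a),np.sin(a),0],-Z)
rel([554.2,-161.6,155],R); st()
```

```text
[ 544.6 -134.1  182. ] [ 563.8 -189.7  182. ] [ 554.2 -161.9  182. ]
[ 585.5 -242.5  182. ] [ 595.9 -302.8  182. ] [ 590.7 -272.6  182. ]
d [-0.   0.   0.1] r [ 0.1 -0.1  0.5] t 2.65
{'time': np.float64(2.65), 'joint_pos': array([-0.4,  0.4,  0.8,  1.8, -0.3,  1.1, -0.8]), 'tool_pos': array([ 556.6, -157. ,  211.8]), 'tcp_rot': array([[ 0.9,  0.3,  0. ],
       [ 0.3, -0.9,  0. ],
       [ 0. ,  0. , -1. ]]), 'wrist_force': array([ 1.1,  0.6, -0. ]), 'grip_width': np.float64(1.005)}
```

View pics/c6.png

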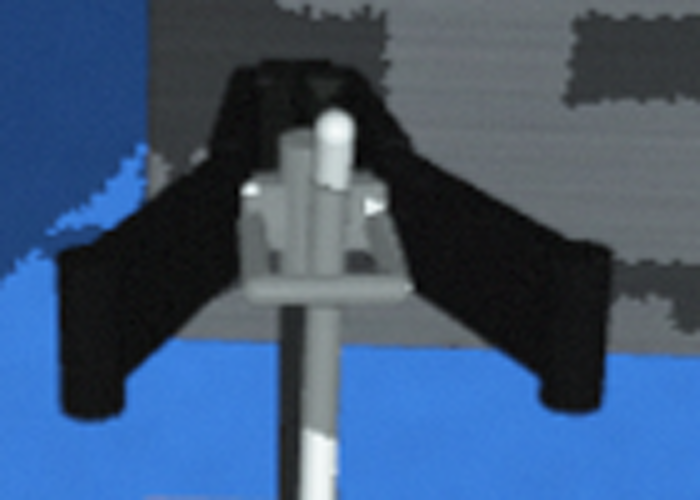

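Call:
move_arm(
  steps=[
    {"rx":0,"ry":0,"rz":0.4,"dx":-0.002,"dy":0.0035,"dz":0.02,"claw":1},
    {"rx":0,"ry":0,"rz":0.4,"dx":-0.003,"dy":0.0035,"dz":0.04,"claw":1},
    {"rx":0,"ry":0,"rz":0.4,"dx":-0.003,"dy":0.0035,"dz":0.056,"claw":1},
    {"rx":0,"ry":0,"rz":0.4,"dx":-0.003,"dy":0.0035,"dz":0.056,"claw":1},
    {"rx":0,"ry":0,"rz":0.4,"dx":-0.003,"dy":0.0035,"dz":0.056,"claw":1},
  ],
)

```text
time: 3.15
tool_pos: [555.4, -162.3, 156.2]
tcp_rot: [[0.948, 0.318, 0.003], [0.318, -0.948, -0.001], [0.003, 0.002, -1.0]]
wrist_force: [-0.2, 0.1, 0.9]
grip_width: 0.997
```

Run:
```python
from h import *
st(); snap('wrist','w3.png')
a=np.radians(-71.5); R=rot([np.cos(a),np.sin(a),0],-Z)
rel([554.2,-161.6,155],R)
```

```text
{'time': np.float64(3.15), 'joint_pos': array([-0.332,  0.433,  0.723,  1.862, -0.343,  0.971, -0.706]), 'tool_pos': array([ 555.422, -162.268,  156.223]), 'tcp_rot': array([[ 0.948,  0.318,  0.003],
       [ 0.318, -0.948, -0.001],
       [ 0.003,  0.002, -1.   ]]), 'wrist_force': array([-0.215,  0.134,  0.876]), 'grip_width': np.float64(0.997)}
d [-0.0008 -0.0012  0.0014] r [ 0.11 -0.19  0.01] t 3.2
```

View pics/w3.png

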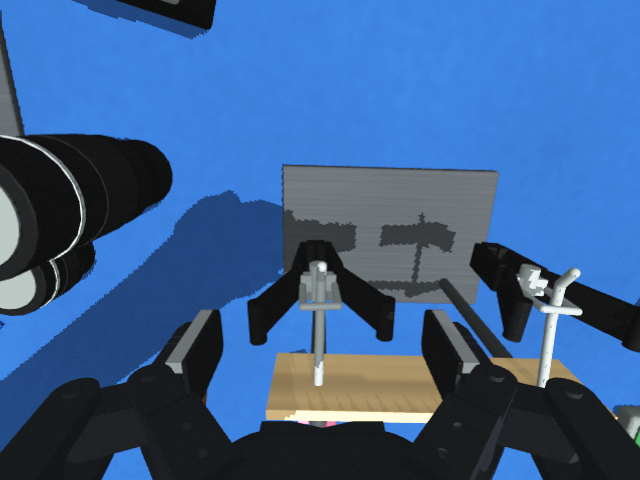

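Run:
```python
from h import *
w=load('w3.png'); s=readout.get_state(); R=s['tcp_rot'];p=s['tool_pos']
for z in (0,-13,-30): print(z,[np.round(proj(w,p+R@np.array([x,-42.5,z]))) for x in (-11,0,11)])
for z in (180,): print(np.round(proj(w,[544.5,-134,z])),np.round(proj(w,[563.8,-189.7,z])))
A,B=onz(w,262,325,182),onz(w,382,325,182); print(A,B,(A+B)/2, R.T@((A+B)/2-p))
```

```text
0 [array([243., 311.]), array([242., 293.]), array([240., 273.])]
-13 [array([238., 325.]), array([236., 305.]), array([234., 284.])]
-30 [array([229., 345.]), array([227., 323.]), array([225., 301.])]
[257. 318.] [386. 317.]
[ 543.06030538 -136.96259042  182.        ] [ 560.3530389  -188.62647739  182.        ] [ 551.70667214 -162.7945339   182.        ] [ -3.49775557  -0.75672074 -25.6089215 ]
```

Run:
```python
from h import *
crop('w3.png',130,230,330,400,'c7.png',4)
```

```text
(no output)
```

View pics/c7.png

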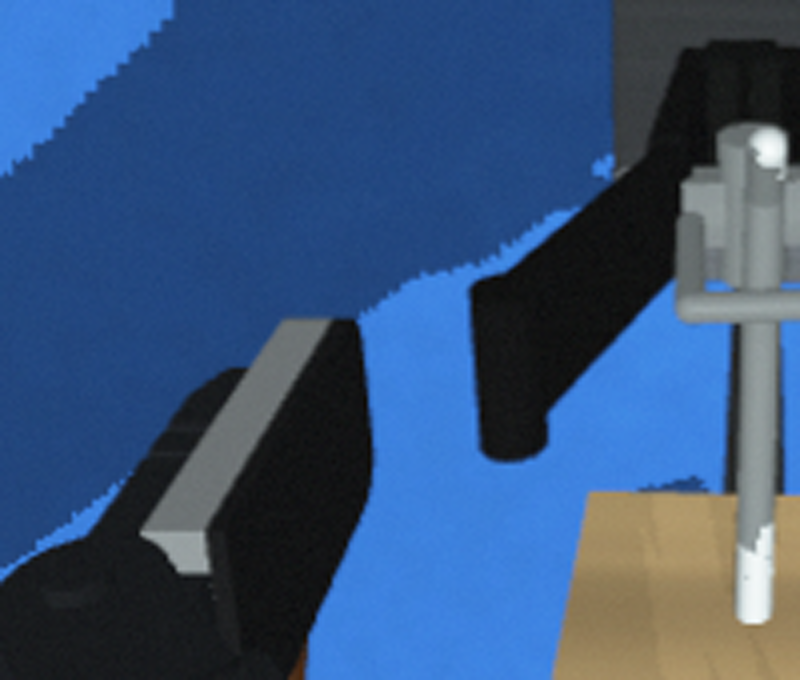

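Run:
```python
from h import *
w=load('w3.png'); s=readout.get_state(); R=s['tcp_rot'];p=s['tool_pos']
for px in [(217,310),(223,345),(182,364),(422,310),(417,345)]:
    o,r=ray(w,*px); o=R.T@(o-p); r=R.T@r
    for y in (42.5,): 
        t=((-y if px[0]<320 else y)-o[1])/r[1]; print(px,np.round(o+r*t,1))
```

```text
(217, 310) [ 12.7 -42.5 -41. ]
(223, 345) [ -5.5 -42.5 -38.1]
(182, 364) [ 14.5 -42.5 -76.7]
(422, 310) [  6.7  42.5 -30. ]
(417, 345) [-12.4  42.5 -28. ]
```

Call:
move_arm(
  steps=[
    {"rx":0,"ry":0,"rz":0,"dx":-0.001,"dy":-0.0005,"dz":0.006,"claw":1},
    {"rx":0,"ry":0,"rz":0,"dx":-0.001,"dy":-0.0005,"dz":0.011,"claw":1},
    {"rx":0,"ry":0,"rz":0,"dx":-0.001,"dy":-0.0005,"dz":0.011,"claw":0.75},
    {"rx":0,"ry":0,"rz":0,"dx":-0.001,"dy":-0.0005,"dz":0.011,"claw":0.75},
    {"rx":0,"ry":0,"rz":0,"dx":-0.001,"dy":-0.0005,"dz":0.011,"claw":0.75},
    {"rx":0,"ry":0,"rz":0,"dx":-0.001,"dy":-0.0005,"dz":0.011,"claw":0.75},
  ],
  squeeze=25,
)

```text
time: 3.8
tool_pos: [552.6, -161.6, 144.1]
tcp_rot: [[0.948, 0.317, 0.001], [0.317, -0.948, 0.001], [0.001, -0.001, -1.0]]
wrist_force: [-1.6, 2.8, 6.1]
grip_width: 0.748
```

Run:
```python
from h import *
st(); snap('wrist','w4.png')
crop('w4.png',130,220,510,420,'c8.png',2.1)
```

```text
{'time': np.float64(3.8), 'joint_pos': array([-0.325,  0.444,  0.715,  1.878, -0.356,  0.949, -0.696]), 'tool_pos': array([ 552.597, -161.551,  144.138]), 'tcp_rot': array([[ 0.948,  0.317,  0.001],
       [ 0.317, -0.948,  0.001],
       [ 0.001, -0.001, -1.   ]]), 'wrist_force': array([-1.626,  2.841,  6.064]), 'grip_width': np.float64(0.748)}
```

View pics/c8.png

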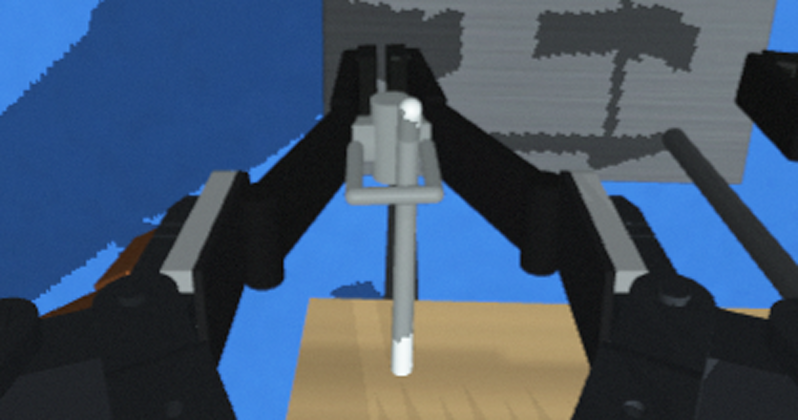

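Call:
move_arm(
  steps=[
    {"rx":0,"ry":0,"rz":0,"dx":0.0,"dy":0,"dz":0,"claw":1},
    {"rx":0,"ry":0,"rz":0,"dx":0.001,"dy":0,"dz":0.0,"claw":1},
    {"rx":0,"ry":0,"rz":0,"dx":0.001,"dy":0,"dz":0.01,"claw":1},
    {"rx":0,"ry":0,"rz":0,"dx":0.001,"dy":0,"dz":0.01,"claw":0.7},
    {"rx":0,"ry":0,"rz":0,"dx":0.001,"dy":0,"dz":0.01,"claw":0.7},
    {"rx":0,"ry":0,"rz":0,"dx":0.001,"dy":0,"dz":0.01,"claw":0.7},
    {"rx":0,"ry":0,"rz":0,"dx":0.001,"dy":0,"dz":0.008,"claw":0.7},
  ],
  squeeze=25,
)

```text
time: 4.55
tool_pos: [553.3, -162.7, 135.8]
tcp_rot: [[0.949, 0.316, 0.001], [0.316, -0.949, -0.001], [0.0, 0.001, -1.0]]
wrist_force: [0.2, -0.2, -1.1]
grip_width: 0.701
```

Run:
```python
from h import *
st(); snap('wrist','w5.png')
crop('w5.png',130,220,510,420,'c9.png',2.1)
```

```text
{'time': np.float64(4.55), 'joint_pos': array([-0.319,  0.456,  0.709,  1.883, -0.364,  0.933, -0.689]), 'tool_pos': array([ 553.296, -162.677,  135.802]), 'tcp_rot': array([[ 0.949,  0.316,  0.001],
       [ 0.316, -0.949, -0.001],
       [ 0.   ,  0.001, -1.   ]]), 'wrist_force': array([ 0.214, -0.249, -1.063]), 'grip_width': np.float64(0.701)}
```

View pics/c9.png

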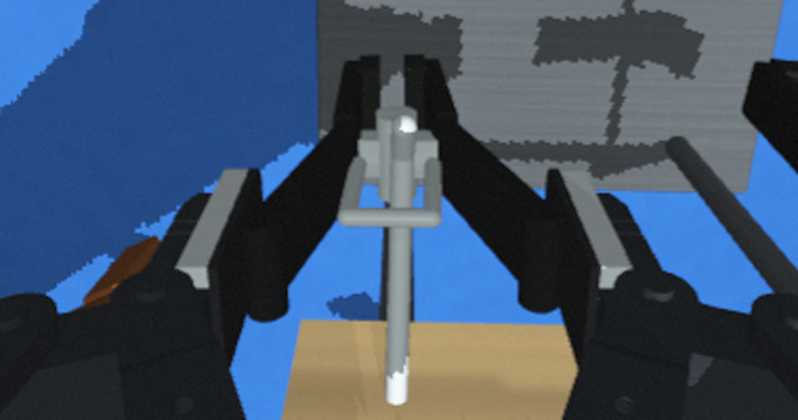

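Call:
move_arm(
  steps=[
    {"rx":0,"ry":0,"rz":0,"dx":0.0,"dy":0,"dz":-0.005,"claw":0.7},
    {"rx":0,"ry":0,"rz":0,"dx":0.0,"dy":0,"dz":-0.0105,"claw":0.7},
    {"rx":0,"ry":0,"rz":0,"dx":0.0,"dy":0,"dz":-0.0105,"claw":0.7},
    {"rx":0,"ry":0,"rz":0,"dx":0.012,"dy":0.0005,"dz":-0.0105,"claw":0.7},
    {"rx":0,"ry":0,"rz":0,"dx":0.024,"dy":0.001,"dz":-0.0105,"claw":0.7},
    {"rx":0,"ry":0,"rz":0,"dx":0.036,"dy":0.001,"dz":-0.0105,"claw":0.7},
    {"rx":0,"ry":0,"rz":0,"dx":0.048,"dy":0.001,"dz":-0.0105,"claw":0.7},
  ],
)

```text
time: 5.3
tool_pos: [600.4, -146.6, 145.6]
tcp_rot: [[0.948, 0.318, -0.0], [0.318, -0.948, 0.0], [-0.0, -0.0, -1.0]]
wrist_force: [-0.3, -0.1, -1.3]
grip_width: 0.703
```

Run:
```python
from h import *
st(); snap('wrist','w6.png'); snap('top','t6.png')
crop('t6.png',360,130,520,285,'c10.png',3.8)
```

```text
{'time': np.float64(5.3), 'joint_pos': array([-0.326,  0.511,  0.696,  1.775, -0.383,  0.995, -0.729]), 'tool_pos': array([ 600.37 , -146.642,  145.588]), 'tcp_rot': array([[ 0.948,  0.318, -0.   ],
       [ 0.318, -0.948,  0.   ],
       [-0.   , -0.   , -1.   ]]), 'wrist_force': array([-0.259, -0.053, -1.336]), 'grip_width': np.float64(0.703)}
```

View pics/w6.png

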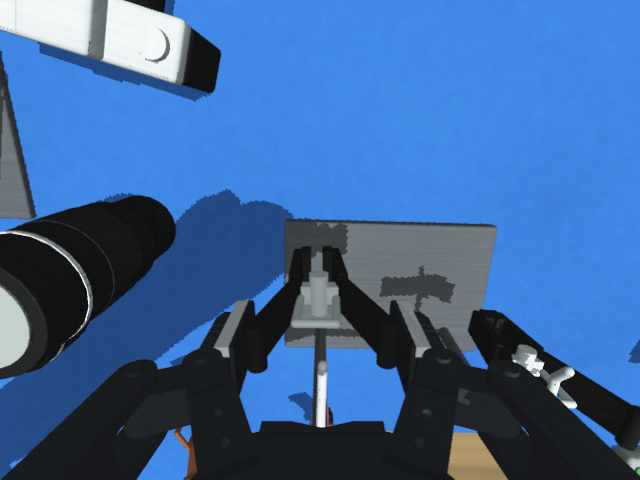

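View pics/c10.png

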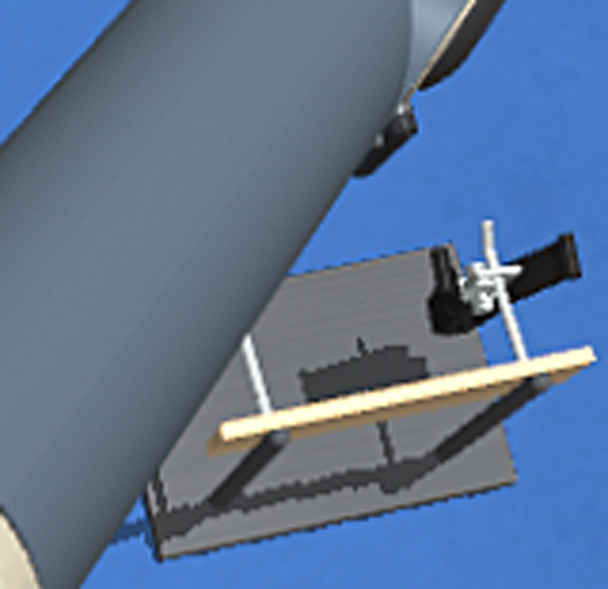

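Run:
```python
from h import *
w=load('w6.png'); s=readout.get_state(); R=s['tcp_rot'];p=s['tool_pos']
P=lambda x,y,z: np.round(proj(w,p+R@np.array([x,y,z])))
for z in (40,48,56): print(z,P(-10,0,z),P(10,0,z))
for z in (-36,-46,-56): print(z,[P(x,y,z) for x in (-10,10) for y in (-26,26)])
crop('w6.png',190,220,450,400,'c11.png',3)
```

```text
40 [323. 277.] [322. 248.]
48 [323. 272.] [322. 243.]
56 [322. 268.] [322. 240.]
-36 [array([262., 349.]), array([383., 349.]), array([260., 307.]), array([386., 307.])]
-46 [array([258., 364.]), array([387., 364.]), array([255., 320.]), array([390., 320.])]
-56 [array([254., 381.]), array([392., 381.]), array([250., 335.]), array([395., 334.])]
```

View pics/c11.png

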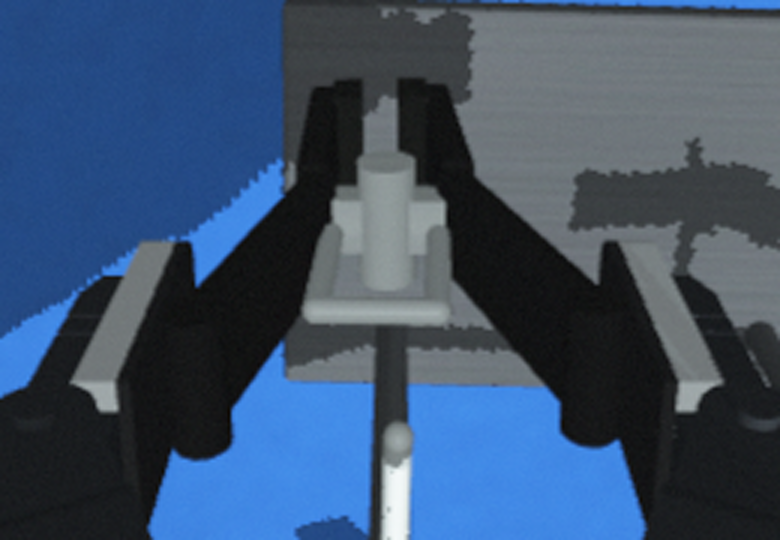

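Run:
```python
from h import *
crop('side0.png',150,235,240,350,'c12.png',5.2)
crop('top0.png',145,190,285,235,'c13.png',5.6)
```

```text
(no output)
```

View pics/c12.png

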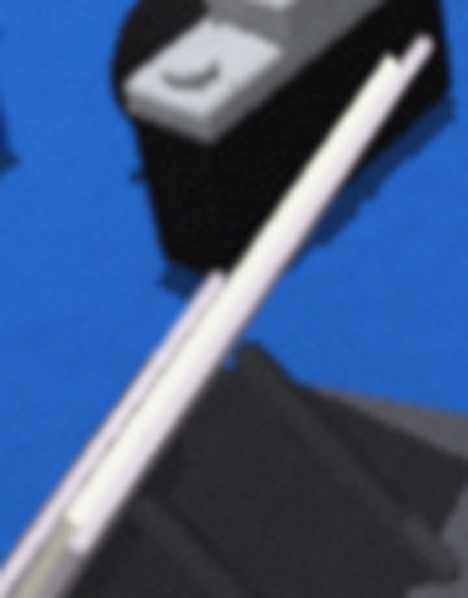

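View pics/c13.png

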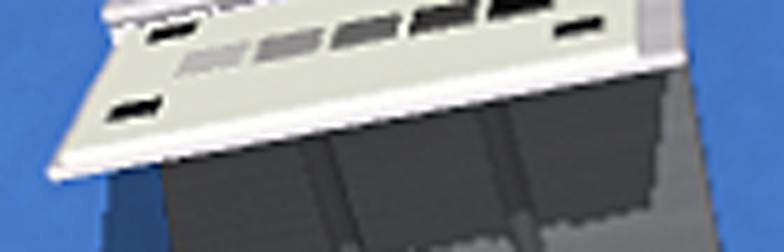

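Run:
```python
from h import *
np.set_printoptions(precision=1,suppress=True)
t=load('top0.png'); s=load('side0.png')
S=lambda x,y:ray(s,150+x/5.2-.4,235+y/5.2-.4); T=lambda x,y:ray(t,145+x/5.6-.4,190+y/5.6-.4)
L,eL=tri(S(80,552),T(52,180)); Rr,eR=tri(S(433,45),T(687,64)); print(L,eL,Rr,eR,np.linalg.norm(L-Rr))
CL,e1=tri(S(68,517),T(62,155)); CR,e2=tri(S(388,57),T(638,48)); print('chart front',CL,e1,CR,e2,np.linalg.norm(CL-CR))
d=Rr-L; print(np.degrees(np.arctan2(d[1],d[0])))
for z in (148,): print(onz(t,145+52/5.6-.4,190+180/5.6-.4,z),onz(t,145+687/5.6-.4,190+64/5.6-.4,z), onz(s,150+80/5.2-.4,235+552/5.2-.4,z),onz(s,150+433/5.2-.4,235+45/5.2-.4,z))
```

```text
[504.3 297.4 145.9] 1.0407306196751231 [557.8 104.4 145.6] 0.5789704428090082 200.27312821074625
chart front [511.1 293.8 150.3] 0.10511871445238466 [560.7 119.7 149.9] 1.1774684895096696 181.0293971690607
-74.50310704860465
[503.4 296.4 148. ] [556.9 104.  148. ] [503.1 298.8 148. ] [555.8 106.9 148. ]
```

```bash
cat >> h.py <<'E'
al=np.radians(15.5); PO=np.array([np.cos(al),np.sin(al),0]); PY=np.array([-np.sin(al),np.cos(al),0]); T32=np.radians(32)
PX=PO*np.cos(T32)+Z*np.sin(T32); PZ=Z*np.cos(T32)-PO*np.sin(T32); PC=np.array([532.1,206.5,150.])
RP=np.c_[np.cross(PX,-PZ),PX,-PZ]
def tgt(y,h,x=0): return PC+y*PY+h*PZ+x*PX
E
python3 - <<'E'
from h import *
print(RP, tgt(58,90), tgt(58,26))
rel([600,-140,310]); rel(tgt(58,130)+np.array([0,0,40]),RP)
E
```

```text
[[-2.67238376e-01  8.17204971e-01  5.10646341e-01]
 [ 9.63630453e-01  2.26630996e-01  1.41614764e-01]
 [-1.38777878e-17  5.29919264e-01 -8.48048096e-01]] [470.64200352 249.64523756 226.32432865] [503.32336933 258.70858243 172.0492505 ]
d [ 0.0009 -0.006  -0.1645] r [0. 0. 0.] t 5.4
d [-0.0184 -0.4177 -0.1549] r [-25.53  24.21 -84.42] t 5.4
```

Call:
move_arm(
  steps=[
    {"rx":0,"ry":0,"rz":0,"dx":0,"dy":0,"dz":-0.05,"claw":0.62},
    {"rx":0,"ry":0,"rz":0,"dx":0,"dy":-0.002,"dz":-0.1,"claw":0.62},
    {"rx":0,"ry":0,"rz":0,"dx":0,"dy":-0.004,"dz":-0.15,"claw":0.62},
    {"rx":0,"ry":0,"rz":0,"dx":0,"dy":-0.006,"dz":-0.165,"claw":0.6},
  ],
)

```text
time: 5.8
tool_pos: [598.9, -143.6, 316.8]
tcp_rot: [[0.949, 0.316, 0.009], [0.316, -0.949, -0.002], [0.008, 0.004, -1.0]]
wrist_force: [-0.2, 0.2, 0.1]
grip_width: 0.605
```

Run:
```python
from h import *
st(); rel(tgt(58,130)+np.array([0,0,40]),RP)
```

```text
{'time': np.float64(5.8), 'joint_pos': array([-0.404,  0.354,  0.78 ,  1.578, -0.257,  1.306, -0.839]), 'tool_pos': array([ 598.948, -143.558,  316.776]), 'tcp_rot': array([[ 0.949,  0.316,  0.009],
       [ 0.316, -0.949, -0.002],
       [ 0.008,  0.004, -1.   ]]), 'wrist_force': array([-0.192,  0.205,  0.057]), 'grip_width': np.float64(0.605)}
d [-0.0189 -0.4147  0.0146] r [-24.99  24.09 -84.64] t 5.8
```

Call:
move_arm(
  steps=[
    {"rx":-25,"ry":24.2,"rz":-84.5,"dx":-0.019,"dy":-0.415,"dz":0.008,"claw":0.6},
    {"rx":-25,"ry":24.2,"rz":-84.5,"dx":-0.019,"dy":-0.415,"dz":0.008,"claw":0.6},
    {"rx":-25,"ry":24.2,"rz":-84.5,"dx":-0.019,"dy":-0.415,"dz":0.008,"claw":0.6},
    {"rx":-25,"ry":24.2,"rz":-84.5,"dx":-0.019,"dy":-0.415,"dz":0.008,"claw":0.6},
    {"rx":-25,"ry":24.2,"rz":-84.5,"dx":-0.019,"dy":-0.415,"dz":0.008,"claw":0.6},
    {"rx":-25,"ry":24.2,"rz":-84.5,"dx":-0.019,"dy":-0.415,"dz":0.008,"claw":0.6},
    {"rx":-25,"ry":24.2,"rz":-84.5,"dx":-0.019,"dy":-0.415,"dz":0.008,"claw":0.6},
    {"rx":-25,"ry":24.2,"rz":-84.5,"dx":-0.019,"dy":-0.415,"dz":0.008,"claw":0.6},
  ],
)

```text
time: 6.6
tool_pos: [451.5, 232.8, 302.8]
tcp_rot: [[0.095, 0.903, 0.419], [0.992, -0.122, 0.037], [0.085, 0.412, -0.907]]
wrist_force: [0.7, 1.1, -1.4]
grip_width: 0.6
```

Run:
```python
from h import *
st(); rel(tgt(58,100),RP)
```

```text
{'time': np.float64(6.6), 'joint_pos': array([-1.063, -0.103,  0.316,  2.087,  0.396,  0.837, -1.077]), 'tool_pos': array([451.451, 232.776, 302.848]), 'tcp_rot': array([[ 0.095,  0.903,  0.419],
       [ 0.992, -0.122,  0.037],
       [ 0.085,  0.412, -0.907]]), 'wrist_force': array([ 0.706,  1.119, -1.393]), 'grip_width': np.float64(0.6)}
d [ 0.0109 -0.0172  0.0682] r [ -6.57   5.67 -20.77] t 6.6
```

Call:
move_arm(
  steps=[
    {"rx":-6.5,"ry":5.7,"rz":-20.8,"dx":0.011,"dy":-0.017,"dz":0.03,"claw":0.6},
    {"rx":-6.5,"ry":5.7,"rz":-20.8,"dx":0.011,"dy":-0.017,"dz":0.05,"claw":0.6},
    {"rx":-6.5,"ry":5.7,"rz":-20.8,"dx":0.011,"dy":-0.017,"dz":0.068,"claw":0.55},
    {"rx":-6.5,"ry":5.7,"rz":-20.8,"dx":0.011,"dy":-0.017,"dz":0.068,"claw":0.55},
    {"rx":-6.5,"ry":5.7,"rz":-20.8,"dx":0.011,"dy":-0.017,"dz":0.068,"claw":0.55},
  ],
)

```text
time: 7.1
tool_pos: [467.4, 246.5, 235.4]
tcp_rot: [[-0.26, 0.821, 0.509], [0.966, 0.22, 0.138], [0.002, 0.527, -0.85]]
wrist_force: [1.0, -1.4, 0.8]
grip_width: 0.558
```

Run:
```python
from h import *
st(); rel(tgt(58,80),RP); snap('wrist','w7.png'); snap('side','s7.png')
```

```text
{'time': np.float64(7.1), 'joint_pos': array([-1.056, -0.046,  0.343,  2.253,  0.548,  0.482, -0.878]), 'tool_pos': array([467.384, 246.493, 235.415]), 'tcp_rot': array([[-0.26 ,  0.821,  0.509],
       [ 0.966,  0.22 ,  0.138],
       [ 0.002,  0.527, -0.85 ]]), 'wrist_force': array([ 1.049, -1.432,  0.829]), 'grip_width': np.float64(0.558)}
d [ 0.0022 -0.0014  0.0198] r [-0.19  0.16 -0.44] t 7.1
```

View pics/w7.png

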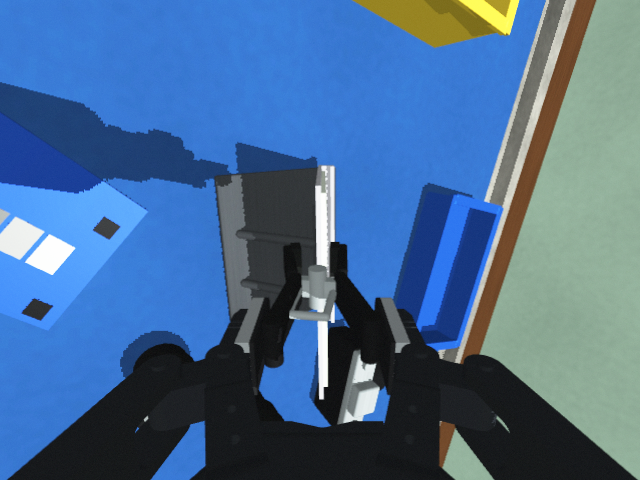

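View pics/s7.png

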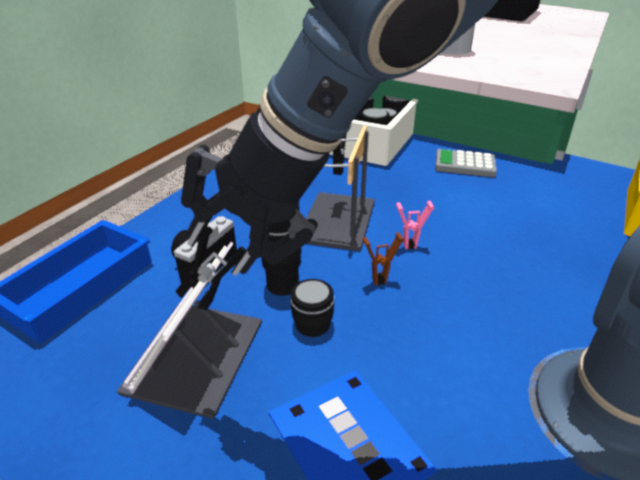

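Run:
```python
from h import *
crop('w7.png',230,150,430,410,'c14.png',3)
w=load('w7.png')
for y in (58,98,18): print(y,[np.round(proj(w,PC+y*PY+x*PX),1) for x in (-4,0,4)])
s=readout.get_state();R=s['tcp_rot'];p=s['tool_pos']
print([np.round(proj(w,p+R@np.array([a,0,z])),1) for z in (43,80) for a in (-10,10)])
```

```text
58 [array([313.7, 233.6]), array([318.8, 233.6]), array([323.9, 233.5])]
98 [array([313. , 182.8]), array([318.3, 182.8]), array([323.6, 182.8])]
18 [array([314.5, 279.9]), array([319.3, 279.9]), array([324.1, 279.8])]
[array([322.5, 276.3]), array([322.5, 246.9]), array([322.5, 256.2]), array([322.5, 230.4])]
```

View pics/c14.png

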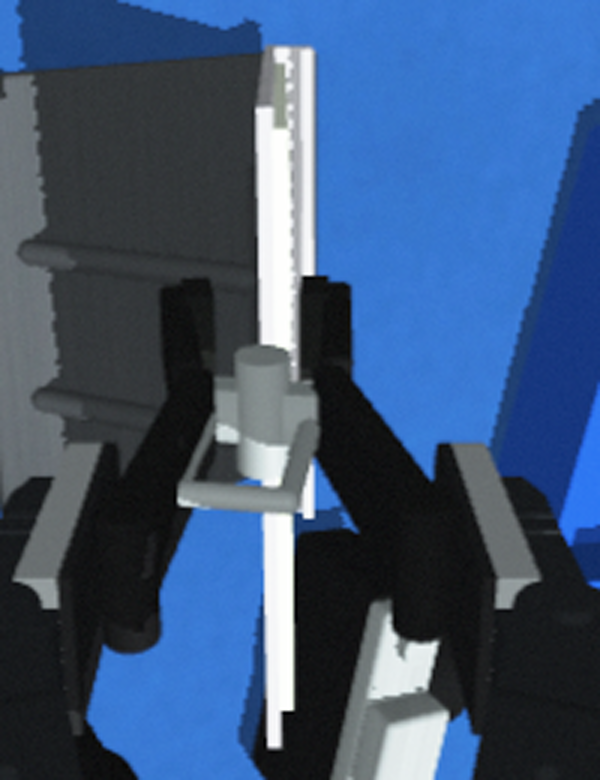

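Call:
move_arm(
  steps=[
    {"rx":-0.2,"ry":0.1,"rz":-0.4,"dx":0.002,"dy":0.004,"dz":0.02,"claw":0.55},
    {"rx":-0.2,"ry":0.1,"rz":-0.4,"dx":0.002,"dy":0.004,"dz":0.04,"claw":0.55},
    {"rx":-0.2,"ry":0.1,"rz":-0.4,"dx":0.002,"dy":0.004,"dz":0.04,"claw":0.55},
    {"rx":-0.2,"ry":0.1,"rz":-0.4,"dx":0.002,"dy":0.004,"dz":0.04,"claw":0.55},
  ],
)

```text
time: 7.6
tool_pos: [490.9, 255.6, 204.4]
tcp_rot: [[-0.268, 0.816, 0.512], [0.963, 0.227, 0.142], [-0.0, 0.532, -0.847]]
wrist_force: [0.6, -0.3, -0.6]
grip_width: 0.557
```

Run:
```python
from h import *
st(); rel(tgt(58,26),RP); snap('wrist','w8.png'); crop('w8.png',230,150,430,410,'c15.png',3);snap('side','s8.png'); crop('s8.png',110,180,310,330,'c16.png',4)
```

```text
{'time': np.float64(7.6), 'joint_pos': array([-1.037,  0.05 ,  0.37 ,  2.253,  0.552,  0.37 , -0.871]), 'tool_pos': array([490.868, 255.62 , 204.375]), 'tcp_rot': array([[-0.268,  0.816,  0.512],
       [ 0.963,  0.227,  0.142],
       [-0.   ,  0.532, -0.847]]), 'wrist_force': array([ 0.606, -0.32 , -0.623]), 'grip_width': np.float64(0.557)}
d [-0.0003 -0.0063  0.0342] r [ 0.11 -0.    0.06] t 7.6
```

View pics/c15.png

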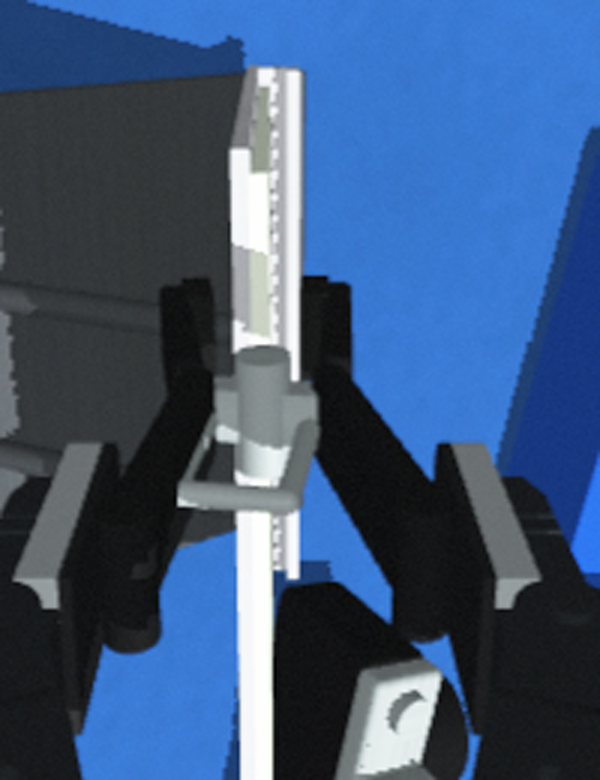

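View pics/c16.png

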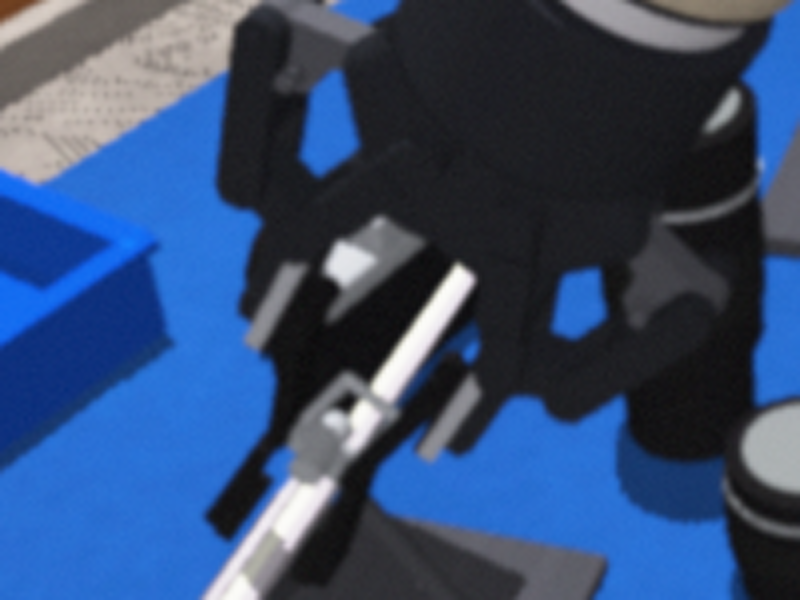

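Call:
move_arm(
  steps=[
    {"rx":0,"ry":0,"rz":0,"dx":0,"dy":-0.0015,"dz":0.008,"claw":0.55},
    {"rx":0,"ry":0,"rz":0,"dx":0,"dy":-0.0015,"dz":0.018,"claw":0.55},
    {"rx":0,"ry":0,"rz":0,"dx":0,"dy":-0.0015,"dz":0.028,"claw":0.55},
    {"rx":0,"ry":0,"rz":0,"dx":0,"dy":-0.0015,"dz":0.034,"claw":0.55},
    {"rx":0,"ry":0,"rz":0,"dx":0,"dy":-0.0015,"dz":0.034,"claw":0.55},
    {"rx":0,"ry":0,"rz":0,"dx":0,"dy":-0.0015,"dz":0.034,"claw":0.55},
  ],
)

```text
time: 8.3
tool_pos: [506.8, 259.6, 173.6]
tcp_rot: [[-0.268, 0.816, 0.511], [0.963, 0.228, 0.141], [-0.001, 0.531, -0.848]]
wrist_force: [0.9, 0.1, -1.0]
grip_width: 0.55
```

Run:
```python
from h import *
st(); rel(tgt(58,26),RP); snap('wrist','w9.png'); crop('w9.png',230,150,430,410,'c17.png',3);snap('side','s9.png'); crop('s9.png',110,180,310,330,'c18.png',4)
```

```text
{'time': np.float64(8.3), 'joint_pos': array([-1.017,  0.133,  0.385,  2.257,  0.565,  0.278, -0.884]), 'tool_pos': array([506.801, 259.622, 173.633]), 'tcp_rot': array([[-0.268,  0.816,  0.511],
       [ 0.963,  0.228,  0.141],
       [-0.001,  0.531, -0.848]]), 'wrist_force': array([ 0.913,  0.137, -1.03 ]), 'grip_width': np.float64(0.55)}
d [ 0.0001 -0.0039 -0.0006] r [0.04 0.03 0.1 ] t 8.3
```

View pics/c17.png

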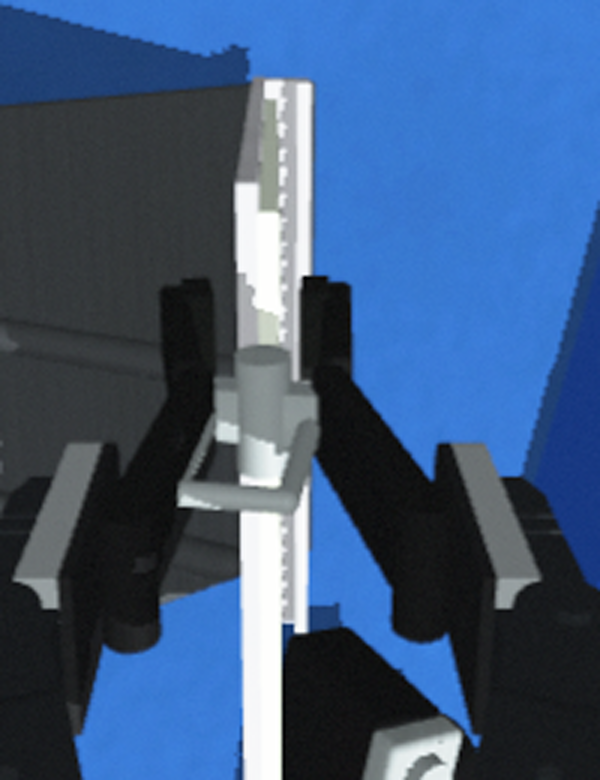

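View pics/c18.png

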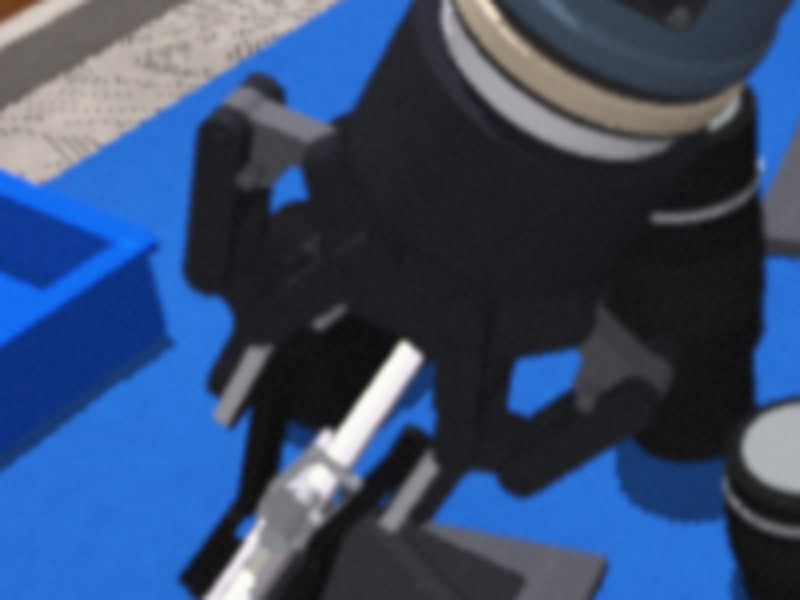

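Call:
move_arm(
  steps=[
    {"rx":0,"ry":0,"rz":0,"dx":0,"dy":0,"dz":0,"claw":0.62},
    {"rx":0,"ry":0,"rz":0,"dx":0,"dy":0,"dz":0,"claw":0.68},
    {"rx":0,"ry":0,"rz":0,"dx":0,"dy":0,"dz":0,"claw":0.75},
    {"rx":0,"ry":0,"rz":0,"dx":0,"dy":0,"dz":0,"claw":0.85},
    {"rx":0,"ry":0,"rz":0,"dx":0,"dy":0,"dz":0,"claw":1},
    {"rx":0,"ry":0,"rz":0,"dx":0,"dy":0,"dz":0,"claw":1},
  ],
)

```text
time: 9.0
tool_pos: [506.8, 259.9, 174.2]
tcp_rot: [[-0.269, 0.816, 0.512], [0.963, 0.228, 0.142], [-0.001, 0.531, -0.847]]
wrist_force: [-0.0, 0.0, 0.6]
grip_width: 1.003
```

Run:
```python
from h import *
st();  snap('wrist','w10.png'); crop('w10.png',230,150,430,410,'c19.png',3);snap('side','s10.png'); crop('s10.png',110,180,310,330,'c20.png',4)
```

```text
{'time': np.float64(9.0), 'joint_pos': array([-1.017,  0.132,  0.385,  2.257,  0.565,  0.278, -0.884]), 'tool_pos': array([506.838, 259.917, 174.188]), 'tcp_rot': array([[-0.269,  0.816,  0.512],
       [ 0.963,  0.228,  0.142],
       [-0.001,  0.531, -0.847]]), 'wrist_force': array([-0.017,  0.002,  0.59 ]), 'grip_width': np.float64(1.003)}
```

View pics/c19.png

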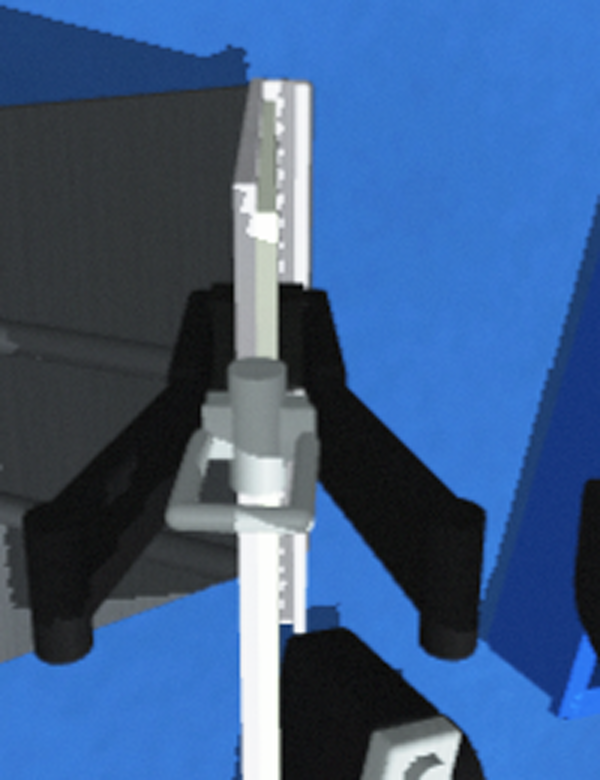

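View pics/c20.png

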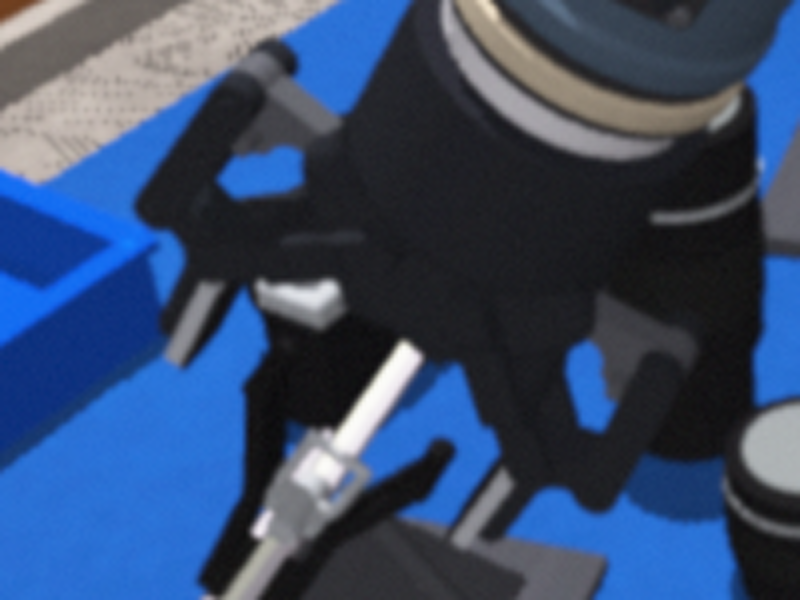

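Call:
move_arm(
  steps=[
    {"rx":0,"ry":0,"rz":0,"dx":0,"dy":0.002,"dz":-0.025,"claw":1},
    {"rx":0,"ry":0,"rz":0,"dx":0,"dy":0.002,"dz":-0.06,"claw":1},
    {"rx":0,"ry":0,"rz":0,"dx":0,"dy":0.002,"dz":-0.08,"claw":1},
    {"rx":0,"ry":0,"rz":0,"dx":-0.01,"dy":0.04,"dz":-0.12,"claw":1},
    {"rx":0,"ry":0,"rz":0,"dx":-0.02,"dy":0.06,"dz":-0.14,"claw":1},
  ],
)

```text
time: 9.6
tool_pos: [489.6, 234.9, 327.4]
tcp_rot: [[-0.271, 0.815, 0.513], [0.963, 0.228, 0.145], [0.001, 0.533, -0.846]]
wrist_force: [1.1, 0.1, 0.3]
grip_width: 1.0
```

Run:
```python
from h import *
st();  snap('wrist','w11.png');snap('side','s11.png'); crop('s11.png',110,180,310,330,'c21.png',4)
a=np.radians(-77); R=rot([np.cos(a),np.sin(a),0],-Z)
rel([592,-274.5,300],R)
```

```text
{'time': np.float64(9.6), 'joint_pos': array([-1.061, -0.139,  0.378,  2.102,  0.417,  0.682, -0.659]), 'tool_pos': array([489.561, 234.885, 327.355]), 'tcp_rot': array([[-0.271,  0.815,  0.513],
       [ 0.963,  0.228,  0.145],
       [ 0.001,  0.533, -0.846]]), 'wrist_force': array([1.126, 0.073, 0.296]), 'grip_width': np.float64(1.0)}
d [-0.5173 -0.049   0.0024] r [ 24.94 -26.48  89.6 ] t 9.7
```

View pics/w11.png

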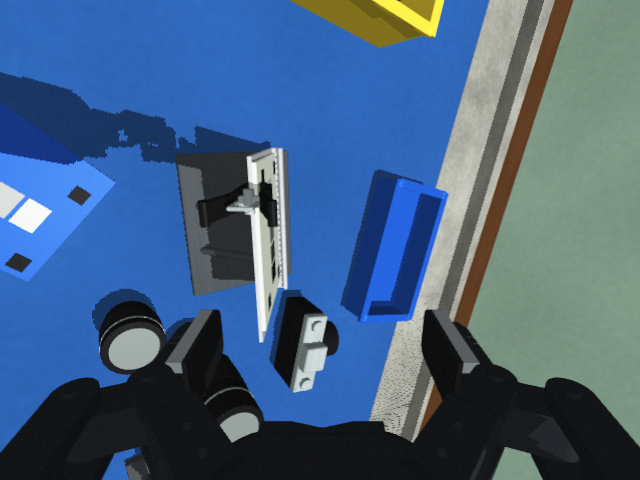

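View pics/c21.png

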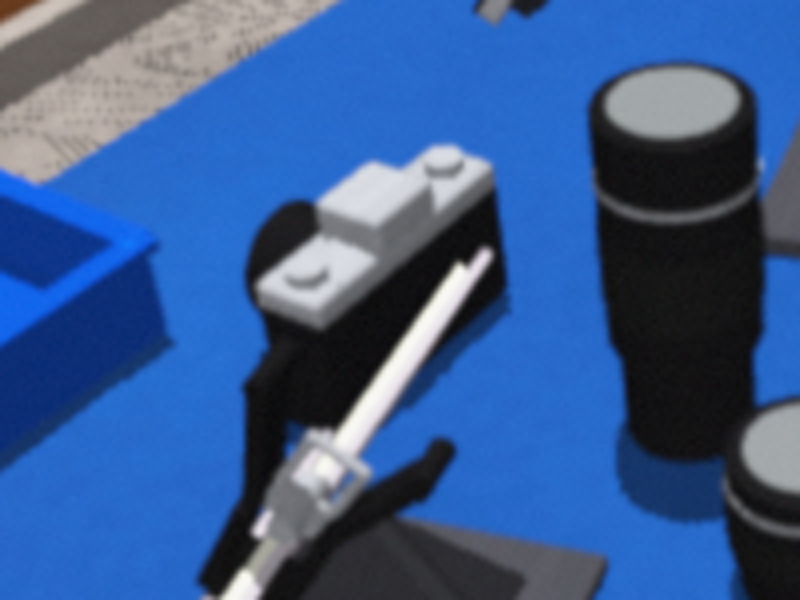

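Call:
move_arm(
  steps=[
    {"rx":24.9,"ry":-26.5,"rz":89.6,"dx":-0.517,"dy":-0.049,"dz":0.002,"claw":1},
    {"rx":24.9,"ry":-26.5,"rz":89.6,"dx":-0.517,"dy":-0.049,"dz":0.002,"claw":1},
    {"rx":24.9,"ry":-26.5,"rz":89.6,"dx":-0.517,"dy":-0.049,"dz":0.002,"claw":1},
    {"rx":24.9,"ry":-26.5,"rz":89.6,"dx":-0.517,"dy":-0.049,"dz":0.002,"claw":1},
    {"rx":24.9,"ry":-26.5,"rz":89.6,"dx":-0.517,"dy":-0.049,"dz":0.002,"claw":1},
    {"rx":24.9,"ry":-26.5,"rz":89.6,"dx":-0.517,"dy":-0.049,"dz":0.002,"claw":1},
    {"rx":24.9,"ry":-26.5,"rz":89.6,"dx":-0.517,"dy":-0.049,"dz":0.002,"claw":1},
    {"rx":24.9,"ry":-26.5,"rz":89.6,"dx":-0.517,"dy":-0.049,"dz":0.002,"claw":1},
  ],
)

```text
time: 10.5
tool_pos: [566.4, -158.4, 303.1]
tcp_rot: [[0.771, 0.616, 0.164], [0.631, -0.773, -0.061], [0.089, 0.15, -0.985]]
wrist_force: [0.1, 0.7, -0.1]
grip_width: 1.001
```

Run:
```python
from h import *
st()
a=np.radians(-77); R=rot([np.cos(a),np.sin(a),0],-Z)
rel([592,-274.5,260],R)
```

```text
{'time': np.float64(10.5), 'joint_pos': array([-0.596,  0.214,  0.937,  1.793, -0.19 ,  1.051, -0.496]), 'tool_pos': array([ 566.411, -158.43 ,  303.057]), 'tcp_rot': array([[ 0.771,  0.616,  0.164],
       [ 0.631, -0.773, -0.061],
       [ 0.089,  0.15 , -0.985]]), 'wrist_force': array([ 0.147,  0.68 , -0.127]), 'grip_width': np.float64(1.001)}
d [-0.0574  0.0991  0.0536] r [ 7.32 -7.01 25.86] t 10.5
```

Call:
move_arm(
  steps=[
    {"rx":7.3,"ry":-7,"rz":25.9,"dx":-0.057,"dy":0.099,"dz":0.02,"claw":1},
    {"rx":7.3,"ry":-7,"rz":25.9,"dx":-0.057,"dy":0.099,"dz":0.04,"claw":1},
    {"rx":7.3,"ry":-7,"rz":25.9,"dx":-0.057,"dy":0.099,"dz":0.054,"claw":1},
    {"rx":7.3,"ry":-7,"rz":25.9,"dx":-0.057,"dy":0.099,"dz":0.054,"claw":1},
    {"rx":7.3,"ry":-7,"rz":25.9,"dx":-0.057,"dy":0.099,"dz":0.054,"claw":1},
    {"rx":7.3,"ry":-7,"rz":25.9,"dx":-0.057,"dy":0.099,"dz":0.054,"claw":1},
  ],
)

```text
time: 11.1
tool_pos: [592.9, -272.4, 260.6]
tcp_rot: [[0.973, 0.23, 0.002], [0.23, -0.973, -0.002], [0.002, 0.002, -1.0]]
wrist_force: [0.9, 0.3, 0.4]
grip_width: 1.0
```

Run:
```python
from h import *
st();snap('wrist','w12.png'); crop('w12.png',230,200,430,330,'c22.png',4)
```

```text
{'time': np.float64(11.1), 'joint_pos': array([-0.27 ,  0.533,  0.968,  1.571, -0.452,  1.275, -0.573]), 'tool_pos': array([ 592.874, -272.392,  260.626]), 'tcp_rot': array([[ 0.973,  0.23 ,  0.002],
       [ 0.23 , -0.973, -0.002],
       [ 0.002,  0.002, -1.   ]]), 'wrist_force': array([0.854, 0.316, 0.413]), 'grip_width': np.float64(1.0)}
```

View pics/c22.png

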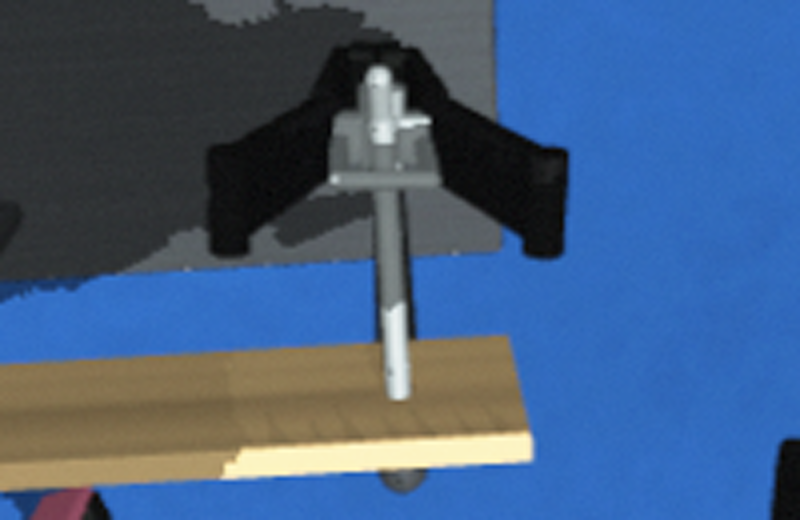

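Run:
```python
from h import *
w=load('w12.png')
f=lambda x,y:(230+x/4-.4,200+y/4-.4)
A,B=onz(w,*f(229,203),182),onz(w,*f(547,205),182); m=(A+B)/2; print(A,B,m)
C=np.array([556.5,-223.3,0]);print((m-C)@O,(m-C)@U)
a=np.arctan2(*(B-A)[[1,0]]); print(np.degrees(a))
R=rot([np.cos(a),np.sin(a),0],-Z); rel([m[0],m[1],134.5],R)
```

```text
[ 582.50480856 -247.54545832  182.        ] [ 595.66917975 -304.88861887  182.        ] [ 589.08699415 -276.2170386   182.        ]
16.529701594466285 -59.9073795693407
-77.07054039888362
d [-0.0051  0.0028  0.1267] r [ 0.13 -0.17  0.41] t 11.15
```

Call:
move_arm(
  steps=[
    {"rx":0,"ry":0,"rz":0.2,"dx":-0.005,"dy":0.003,"dz":0.035,"claw":1},
    {"rx":0,"ry":0,"rz":0.2,"dx":-0.005,"dy":0.003,"dz":0.07,"claw":1},
    {"rx":0,"ry":0,"rz":0.2,"dx":-0.005,"dy":0.003,"dz":0.1,"claw":1},
    {"rx":0,"ry":0,"rz":0.2,"dx":-0.005,"dy":0.003,"dz":0.12,"claw":1},
    {"rx":0,"ry":0,"rz":0.2,"dx":-0.005,"dy":0.003,"dz":0.126,"claw":1},
    {"rx":0,"ry":0,"rz":0.2,"dx":-0.005,"dy":0.003,"dz":0.126,"claw":1},
  ],
)

```text
time: 11.75
tool_pos: [589.1, -276.5, 135.0]
tcp_rot: [[0.974, 0.227, 0.003], [0.227, -0.974, -0.002], [0.002, 0.002, -1.0]]
wrist_force: [0.5, -0.0, 0.3]
grip_width: 0.998
```

Run:
```python
from h import *
st();snap('wrist','w13.png'); crop('w13.png',130,220,510,420,'c23.png',2.1)
```

```text
{'time': np.float64(11.75), 'joint_pos': array([-0.212,  0.64 ,  0.884,  1.712, -0.559,  1.058, -0.484]), 'tool_pos': array([ 589.117, -276.471,  135.047]), 'tcp_rot': array([[ 0.974,  0.227,  0.003],
       [ 0.227, -0.974, -0.002],
       [ 0.002,  0.002, -1.   ]]), 'wrist_force': array([ 0.491, -0.03 ,  0.342]), 'grip_width': np.float64(0.998)}
```

View pics/c23.png

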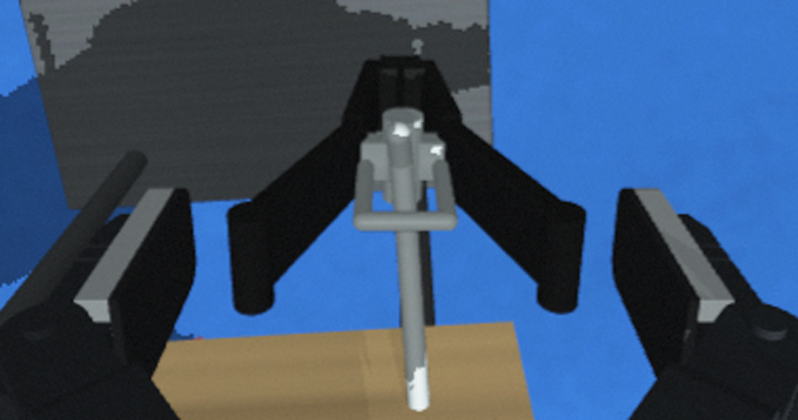

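Call:
move_arm(
  steps=[
    {"rx":0,"ry":0,"rz":0,"dx":0,"dy":0,"dz":0,"claw":0.7},
    {"rx":0,"ry":0,"rz":0,"dx":0,"dy":0,"dz":0,"claw":0.7},
    {"rx":0,"ry":0,"rz":0,"dx":0,"dy":0,"dz":0,"claw":0.7},
    {"rx":0,"ry":0,"rz":0,"dx":0,"dy":0,"dz":-0.003,"claw":0.7},
    {"rx":0,"ry":0,"rz":0,"dx":0,"dy":0,"dz":-0.008,"claw":0.7},
    {"rx":0,"ry":0,"rz":0,"dx":0,"dy":0,"dz":-0.0125,"claw":0.7},
    {"rx":0,"ry":0,"rz":0,"dx":0,"dy":0,"dz":-0.0125,"claw":0.7},
  ],
  squeeze=25,
)

```text
time: 12.5
tool_pos: [589.1, -277.6, 147.5]
tcp_rot: [[0.974, 0.225, 0.003], [0.225, -0.974, -0.002], [0.002, 0.003, -1.0]]
wrist_force: [-0.6, 0.7, -0.2]
grip_width: 0.703
```

Call:
move_arm(
  steps=[
    {"rx":0,"ry":0,"rz":0,"dx":0.012,"dy":-0.0007,"dz":0,"claw":0.7},
    {"rx":0,"ry":0,"rz":0,"dx":0.024,"dy":-0.0013,"dz":0,"claw":0.7},
    {"rx":0,"ry":0,"rz":0,"dx":0.036,"dy":-0.002,"dz":0,"claw":0.7},
    {"rx":0,"ry":0,"rz":0,"dx":0.048,"dy":-0.0026,"dz":0,"claw":0.7},
    {"rx":0,"ry":0,"rz":0,"dx":0.05,"dy":-0.0026,"dz":0,"claw":0.7},
  ],
)

```text
time: 13.0
tool_pos: [639.2, -262.5, 146.3]
tcp_rot: [[0.974, 0.228, 0.002], [0.228, -0.974, -0.002], [0.001, 0.003, -1.0]]
wrist_force: [-0.5, -0.2, -1.6]
grip_width: 0.704
```

Run:
```python
from h import *
st();snap('wrist','w14.png'); crop('w14.png',190,220,450,400,'c24.png',3)
```

```text
{'time': np.float64(13.0), 'joint_pos': array([-0.219,  0.69 ,  0.874,  1.597, -0.57 ,  1.125, -0.547]), 'tool_pos': array([ 639.201, -262.488,  146.277]), 'tcp_rot': array([[ 0.974,  0.228,  0.002],
       [ 0.228, -0.974, -0.002],
       [ 0.001,  0.003, -1.   ]]), 'wrist_force': array([-0.538, -0.242, -1.635]), 'grip_width': np.float64(0.704)}
```

View pics/c24.png

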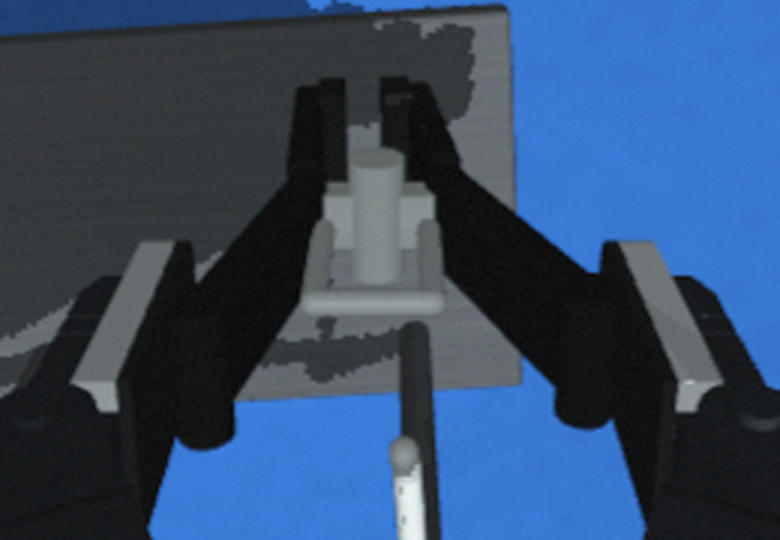

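Call:
move_arm(
  steps=[
    {"rx":0,"ry":0,"rz":0,"dx":0,"dy":0,"dz":-0.05,"claw":0.65},
    {"rx":0,"ry":0,"rz":0,"dx":0,"dy":0,"dz":-0.1,"claw":0.62},
    {"rx":0,"ry":0,"rz":0,"dx":0,"dy":0,"dz":-0.15,"claw":0.6},
    {"rx":0,"ry":0,"rz":0,"dx":-0.01,"dy":-0.02,"dz":-0.168,"claw":0.6},
  ],
)

```text
time: 13.45
tool_pos: [623.4, -250.7, 320.6]
tcp_rot: [[0.975, 0.221, 0.009], [0.221, -0.975, -0.009], [0.007, 0.01, -1.0]]
wrist_force: [0.7, -0.8, -0.3]
grip_width: 0.604
```

Run:
```python
from h import *
st(); rel(tgt(-58,130)+np.array([0,0,50]),RP)
```

```text
{'time': np.float64(13.45), 'joint_pos': array([-0.301,  0.526,  0.984,  1.44 , -0.437,  1.394, -0.657]), 'tool_pos': array([ 623.359, -250.653,  320.649]), 'tcp_rot': array([[ 0.975,  0.221,  0.009],
       [ 0.221, -0.975, -0.009],
       [ 0.007,  0.01 , -1.   ]]), 'wrist_force': array([ 0.698, -0.822, -0.327]), 'grip_width': np.float64(0.604)}
d [-0.054  -0.4049  0.0058] r [-23.85  25.97 -89.96] t 13.45
```

Call:
move_arm(
  steps=[
    {"rx":-23.8,"ry":26,"rz":-90,"dx":-0.054,"dy":-0.405,"dz":0.006,"claw":0.6},
    {"rx":-23.8,"ry":26,"rz":-90,"dx":-0.054,"dy":-0.405,"dz":0.006,"claw":0.6},
    {"rx":-23.8,"ry":26,"rz":-90,"dx":-0.054,"dy":-0.405,"dz":0.006,"claw":0.6},
    {"rx":-23.8,"ry":26,"rz":-90,"dx":-0.054,"dy":-0.405,"dz":0.006,"claw":0.6},
    {"rx":-23.8,"ry":26,"rz":-90,"dx":-0.054,"dy":-0.405,"dz":0.006,"claw":0.6},
    {"rx":-23.8,"ry":26,"rz":-90,"dx":-0.054,"dy":-0.405,"dz":0.006,"claw":0.6},
    {"rx":-23.8,"ry":26,"rz":-90,"dx":-0.054,"dy":-0.405,"dz":0.006,"claw":0.6},
    {"rx":-23.8,"ry":26,"rz":-90,"dx":-0.054,"dy":-0.405,"dz":0.006,"claw":0.6},
  ],
)

```text
time: 14.25
tool_pos: [480.2, 129.2, 308.1]
tcp_rot: [[0.18, 0.896, 0.406], [0.978, -0.207, 0.023], [0.104, 0.393, -0.914]]
wrist_force: [0.5, 1.4, -1.1]
grip_width: 0.598
```

Run:
```python
from h import *
st(); rel(tgt(-58,130)+np.array([0,0,15]),RP)
```

```text
{'time': np.float64(14.25), 'joint_pos': array([-1.181, -0.199,  0.633,  2.114,  0.413,  0.849, -0.961]), 'tool_pos': array([480.231, 129.241, 308.099]), 'tcp_rot': array([[ 0.18 ,  0.896,  0.406],
       [ 0.978, -0.207,  0.023],
       [ 0.104,  0.393, -0.914]]), 'wrist_force': array([ 0.455,  1.384, -1.121]), 'grip_width': np.float64(0.598)}
d [-0.0004 -0.0126  0.0305] r [ -7.22   6.8  -25.7 ] t 14.25
```

Call:
move_arm(
  steps=[
    {"rx":-7.2,"ry":6.8,"rz":-25.7,"dx":0,"dy":-0.0125,"dz":0.01,"claw":0.6},
    {"rx":-7.2,"ry":6.8,"rz":-25.7,"dx":0,"dy":-0.0125,"dz":0.02,"claw":0.55},
    {"rx":-7.2,"ry":6.8,"rz":-25.7,"dx":0,"dy":-0.0125,"dz":0.03,"claw":0.55},
    {"rx":-7.2,"ry":6.8,"rz":-25.7,"dx":0,"dy":-0.0125,"dz":0.03,"claw":0.55},
    {"rx":-7.2,"ry":6.8,"rz":-25.7,"dx":0,"dy":-0.0125,"dz":0.03,"claw":0.55},
    {"rx":-7.2,"ry":6.8,"rz":-25.7,"dx":0,"dy":-0.0125,"dz":0.03,"claw":0.55},
  ],
)

```text
time: 14.85
tool_pos: [483.4, 131.4, 276.5]
tcp_rot: [[-0.259, 0.82, 0.51], [0.966, 0.22, 0.137], [0.0, 0.528, -0.849]]
wrist_force: [0.0, -0.1, -0.8]
grip_width: 0.555
```

Run:
```python
from h import *
st(); rel(tgt(-58,80),RP);snap('wrist','w15.png'); crop('w15.png',200,100,440,400,'c25.png',2)
```

```text
{'time': np.float64(14.85), 'joint_pos': array([-1.231, -0.266,  0.702,  2.266,  0.546,  0.593, -0.619]), 'tool_pos': array([483.359, 131.427, 276.47 ]), 'tcp_rot': array([[-0.259,  0.82 ,  0.51 ],
       [ 0.966,  0.22 ,  0.137],
       [ 0.   ,  0.528, -0.849]]), 'wrist_force': array([ 0.016, -0.108, -0.841]), 'grip_width': np.float64(0.555)}
d [ 0.0015 -0.0101  0.0628] r [-0.11  0.23 -0.41] t 14.85
```

View pics/c25.png

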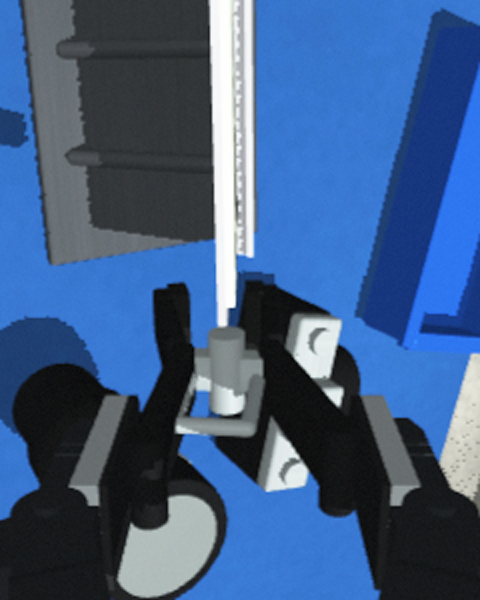

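Call:
move_arm(
  steps=[
    {"rx":0,"ry":0.2,"rz":-0.4,"dx":0.0015,"dy":0,"dz":0.03,"claw":0.55},
    {"rx":0,"ry":0.2,"rz":-0.4,"dx":0.0015,"dy":0,"dz":0.06,"claw":0.55},
    {"rx":0,"ry":0.2,"rz":-0.4,"dx":0.0015,"dy":0,"dz":0.08,"claw":0.55},
    {"rx":0,"ry":0.2,"rz":-0.4,"dx":0.0015,"dy":0,"dz":0.08,"claw":0.55},
    {"rx":0,"ry":0.2,"rz":-0.4,"dx":0.0015,"dy":0,"dz":0.08,"claw":0.55},
  ],
)

```text
time: 15.4
tool_pos: [523.3, 144.3, 207.9]
tcp_rot: [[-0.27, 0.818, 0.508], [0.963, 0.231, 0.14], [-0.003, 0.527, -0.85]]
wrist_force: [0.2, 0.3, -0.6]
grip_width: 0.557
```

Run:
```python
from h import *
st(); rel(tgt(-58,26),RP);snap('wrist','w16.png'); crop('w16.png',230,150,430,410,'c26.png',3)
```

```text
{'time': np.float64(15.4), 'joint_pos': array([-1.416, -0.022,  1.056,  2.297,  0.215,  0.308, -0.268]), 'tool_pos': array([523.262, 144.339, 207.904]), 'tcp_rot': array([[-0.27 ,  0.818,  0.508],
       [ 0.963,  0.231,  0.14 ],
       [-0.003,  0.527, -0.85 ]]), 'wrist_force': array([ 0.196,  0.275, -0.583]), 'grip_width': np.float64(0.557)}
d [-0.0004 -0.0093  0.0365] r [-0.18  0.07  0.2 ] t 15.4
```

View pics/c26.png

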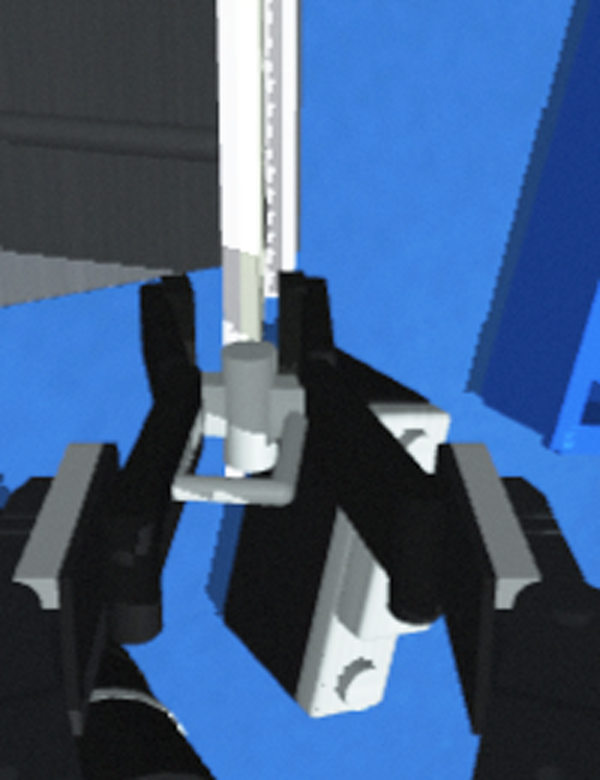

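Call:
move_arm(
  steps=[
    {"rx":0,"ry":0,"rz":0,"dx":0,"dy":0.001,"dz":0.008,"claw":0.55},
    {"rx":0,"ry":0,"rz":0,"dx":0,"dy":0.001,"dz":0.018,"claw":0.55},
    {"rx":0,"ry":0,"rz":0,"dx":0,"dy":0.001,"dz":0.018,"claw":0.55},
  ],
)

```text
time: 15.75
tool_pos: [533.0, 147.1, 193.0]
tcp_rot: [[-0.269, 0.818, 0.508], [0.963, 0.229, 0.142], [-0.0, 0.527, -0.85]]
wrist_force: [-0.7, 0.6, -0.8]
grip_width: 0.552
```

Run:
```python
from h import *
st(); rel(tgt(-58,26),RP);snap('wrist','w17.png'); crop('w17.png',230,150,430,410,'c27.png',3)
```

```text
{'time': np.float64(15.75), 'joint_pos': array([-1.375,  0.073,  1.072,  2.296, -0.147,  0.258,  0.083]), 'tool_pos': array([533.009, 147.092, 192.979]), 'tcp_rot': array([[-0.269,  0.818,  0.508],
       [ 0.963,  0.229,  0.142],
       [-0.   ,  0.527, -0.85 ]]), 'wrist_force': array([-0.672,  0.559, -0.835]), 'grip_width': np.float64(0.552)}
d [-0.0005 -0.01    0.0184] r [-0.19 -0.04  0.11] t 15.75
```

View pics/c27.png

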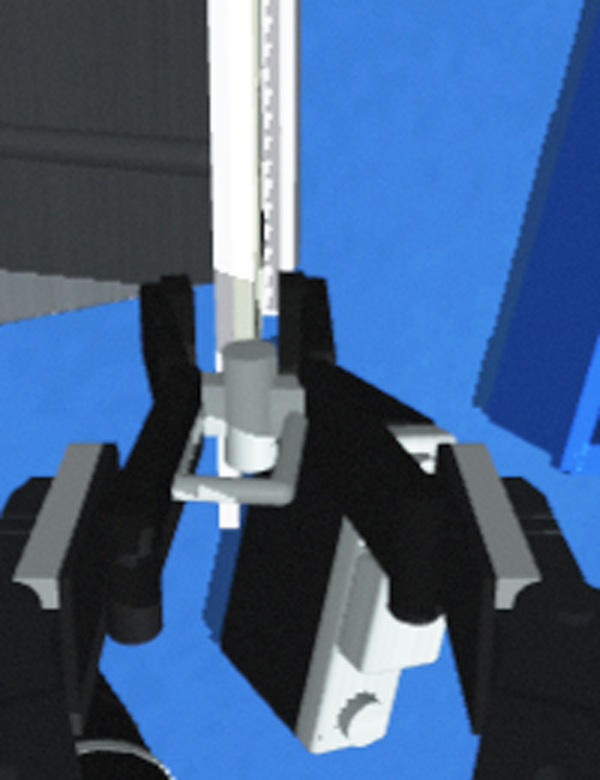

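Call:
move_arm(
  steps=[
    {"rx":0,"ry":0,"rz":0,"dx":0,"dy":0,"dz":0.005,"claw":0.55},
    {"rx":0,"ry":0,"rz":0,"dx":0,"dy":0,"dz":0.01,"claw":0.55},
    {"rx":0,"ry":0,"rz":0,"dx":0,"dy":0,"dz":0.01,"claw":0.55},
  ],
)

```text
time: 16.1
tool_pos: [538.0, 148.1, 184.9]
tcp_rot: [[-0.269, 0.818, 0.508], [0.963, 0.229, 0.142], [-0.0, 0.528, -0.849]]
wrist_force: [-0.5, -0.3, -0.7]
grip_width: 0.554
```

Run:
```python
from h import *
st(); rel(tgt(-58,26),RP)
```

```text
{'time': np.float64(16.1), 'joint_pos': array([-1.273,  0.107,  0.982,  2.294, -0.272,  0.239,  0.2  ]), 'tool_pos': array([538.029, 148.077, 184.856]), 'tcp_rot': array([[-0.269,  0.818,  0.508],
       [ 0.963,  0.229,  0.142],
       [-0.   ,  0.528, -0.849]]), 'wrist_force': array([-0.532, -0.325, -0.745]), 'grip_width': np.float64(0.554)}
d [-0.0001 -0.0101  0.0088] r [-0.15 -0.06  0.12] t 16.1
```

Joints are still clear of their limits (j6 0.239); continuing with small steps.

Call:
move_arm(
  steps=[
    {"rx":0,"ry":0,"rz":0,"dx":0,"dy":0,"dz":0.003,"claw":0.55},
    {"rx":0,"ry":0,"rz":0,"dx":0,"dy":0,"dz":0.006,"claw":0.55},
    {"rx":0,"ry":0,"rz":0,"dx":0,"dy":0,"dz":0.008,"claw":0.55},
    {"rx":0,"ry":0,"rz":0,"dx":0,"dy":0,"dz":0.008,"claw":0.55},
  ],
)

```text
time: 16.5
tool_pos: [542.2, 149.1, 177.9]
tcp_rot: [[-0.269, 0.818, 0.509], [0.963, 0.229, 0.141], [-0.001, 0.528, -0.849]]
wrist_force: [-0.3, -1.2, -0.3]
grip_width: 0.552
```

Run:
```python
from h import *
st(); rel(tgt(-58,26),RP);snap('wrist','w18.png'); crop('w18.png',230,150,430,410,'c28.png',3)
snap('side','s18.png'); crop('s18.png',110,180,310,330,'c29.png',4)
```

```text
{'time': np.float64(16.5), 'joint_pos': array([-1.206,  0.132,  0.92 ,  2.292, -0.36 ,  0.226,  0.282]), 'tool_pos': array([542.189, 149.08 , 177.946]), 'tcp_rot': array([[-0.269,  0.818,  0.509],
       [ 0.963,  0.229,  0.141],
       [-0.001,  0.528, -0.849]]), 'wrist_force': array([-0.264, -1.211, -0.272]), 'grip_width': np.float64(0.552)}
d [ 0.     -0.01    0.0007] r [-0.14 -0.03  0.12] t 16.5
```

View pics/c28.png

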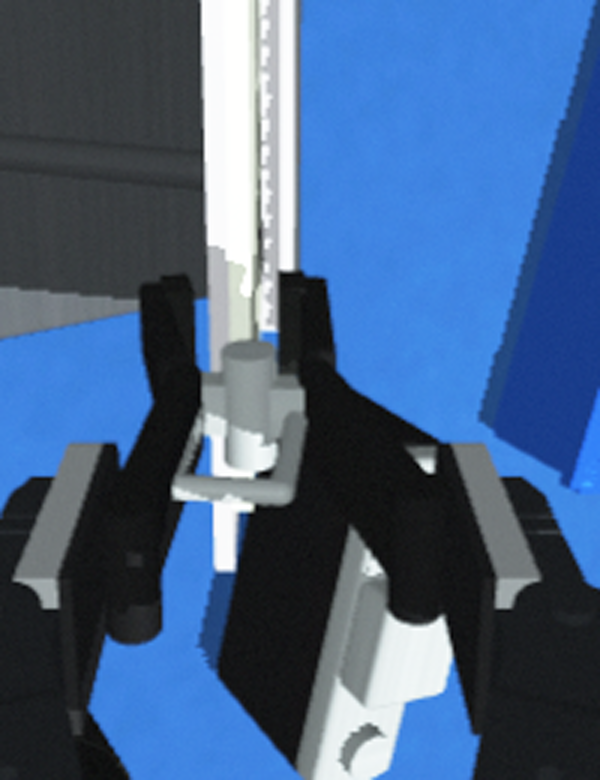

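View pics/c29.png

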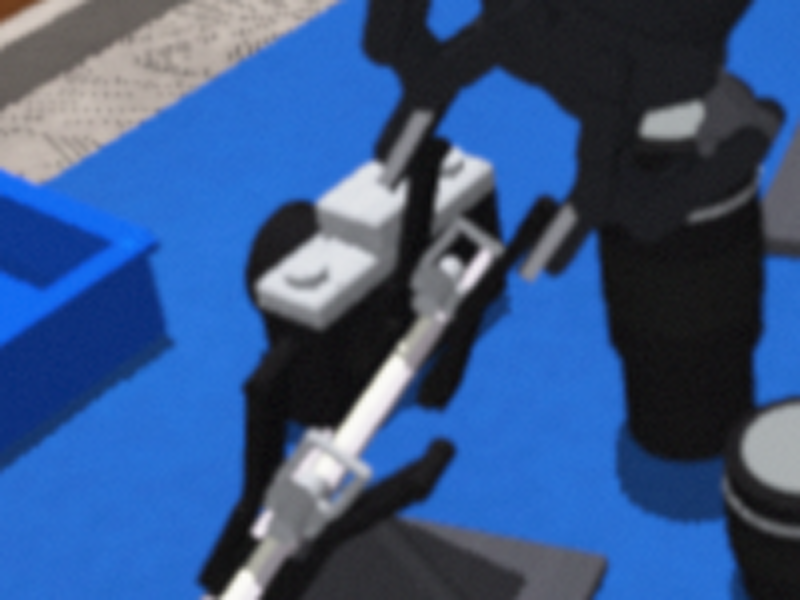

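Call:
move_arm(
  steps=[
    {"rx":0,"ry":0,"rz":0,"dx":0,"dy":0,"dz":0,"claw":0.62},
    {"rx":0,"ry":0,"rz":0,"dx":0,"dy":0,"dz":0,"claw":0.68},
    {"rx":0,"ry":0,"rz":0,"dx":0,"dy":0,"dz":0,"claw":0.75},
    {"rx":0,"ry":0,"rz":0,"dx":0,"dy":0,"dz":0,"claw":0.85},
    {"rx":0,"ry":0,"rz":0,"dx":0,"dy":0,"dz":0,"claw":1},
    {"rx":0,"ry":0,"rz":0,"dx":0,"dy":0,"dz":0,"claw":1},
  ],
)

```text
time: 17.2
tool_pos: [542.6, 149.1, 177.8]
tcp_rot: [[-0.269, 0.818, 0.509], [0.963, 0.229, 0.141], [-0.002, 0.528, -0.849]]
wrist_force: [-0.1, 0.9, 0.8]
grip_width: 1.005
```

Run:
```python
from h import *
st(); snap('wrist','w19.png')
snap('side','s19.png'); crop('s19.png',110,180,310,330,'c30.png',4)
```

```text
{'time': np.float64(17.2), 'joint_pos': array([-1.206,  0.133,  0.92 ,  2.292, -0.363,  0.225,  0.284]), 'tool_pos': array([542.609, 149.081, 177.812]), 'tcp_rot': array([[-0.269,  0.818,  0.509],
       [ 0.963,  0.229,  0.141],
       [-0.002,  0.528, -0.849]]), 'wrist_force': array([-0.143,  0.866,  0.806]), 'grip_width': np.float64(1.005)}
```

View pics/w19.png

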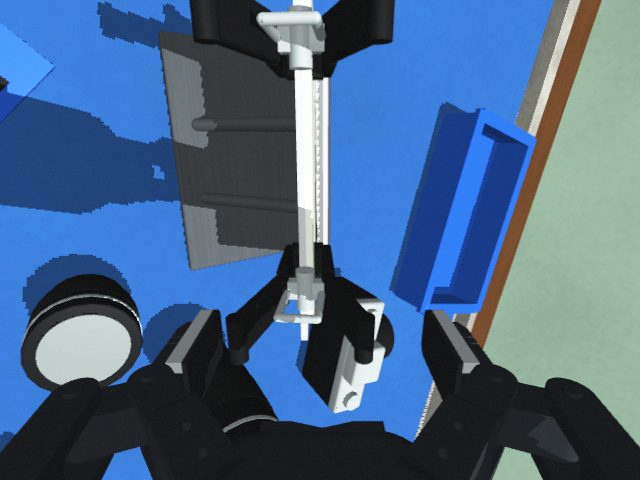

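View pics/c30.png

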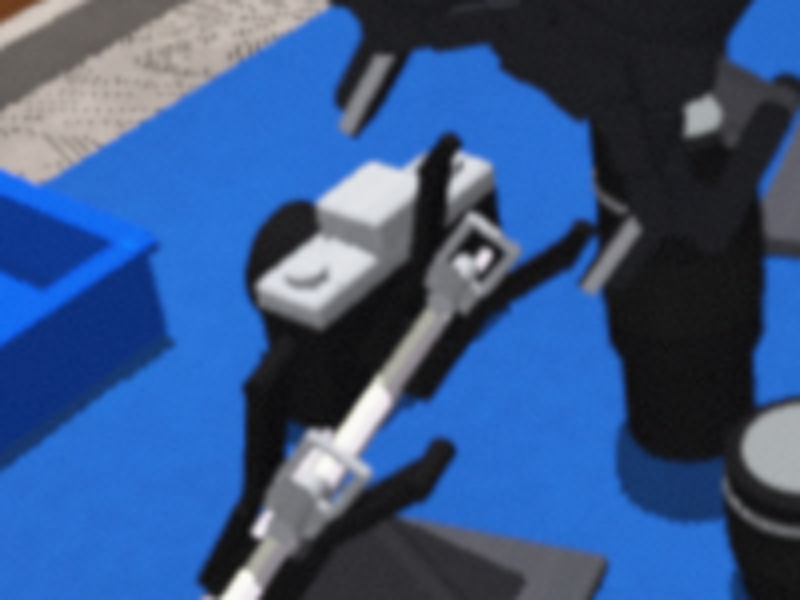

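Call:
move_arm(
  steps=[
    {"rx":0,"ry":0,"rz":0,"dx":0,"dy":-0.005,"dz":0,"claw":1},
    {"rx":0,"ry":0,"rz":0,"dx":0,"dy":-0.005,"dz":-0.015,"claw":1},
    {"rx":0,"ry":0,"rz":0,"dx":0,"dy":-0.005,"dz":-0.04,"claw":1},
    {"rx":0,"ry":0,"rz":0,"dx":0,"dy":-0.005,"dz":-0.07,"claw":1},
    {"rx":0,"ry":0,"rz":0,"dx":0,"dy":0.01,"dz":-0.1,"claw":1},
    {"rx":0,"ry":0,"rz":0,"dx":0,"dy":0.03,"dz":-0.13,"claw":1},
    {"rx":0,"ry":0,"rz":0,"dx":0,"dy":0.04,"dz":-0.15,"claw":1},
  ],
)

```text
time: 18.0
tool_pos: [497.3, 136.7, 327.3]
tcp_rot: [[-0.27, 0.818, 0.508], [0.963, 0.23, 0.142], [-0.001, 0.528, -0.849]]
wrist_force: [0.9, -0.1, 0.6]
grip_width: 0.998
```

Run:
```python
from h import *
st(); snap('wrist','w20.png'); rel([520,-140,330],rot(-U,-Z))
```

```text
{'time': np.float64(18.0), 'joint_pos': array([-1.293, -0.311,  0.719,  2.16 ,  0.529,  0.731, -0.579]), 'tool_pos': array([497.279, 136.701, 327.325]), 'tcp_rot': array([[-0.27 ,  0.818,  0.508],
       [ 0.963,  0.23 ,  0.142],
       [-0.001,  0.528, -0.849]]), 'wrist_force': array([ 0.871, -0.066,  0.592]), 'grip_width': np.float64(0.998)}
d [-0.2729 -0.051  -0.027 ] r [ 25.38 -25.65  86.74] t 18.05
```

View pics/w20.png

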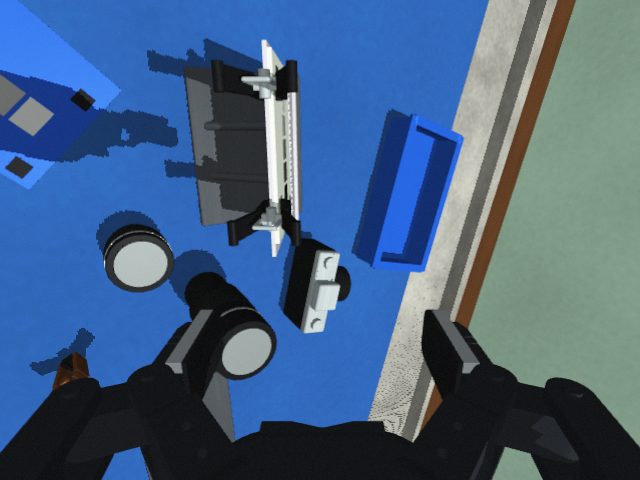

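Call:
move_arm(
  steps=[
    {"rx":25.4,"ry":-25.6,"rz":86.7,"dx":-0.273,"dy":-0.051,"dz":-0.01,"claw":1},
    {"rx":25.4,"ry":-25.6,"rz":86.7,"dx":-0.273,"dy":-0.051,"dz":-0.027,"claw":1},
    {"rx":25.4,"ry":-25.6,"rz":86.7,"dx":-0.273,"dy":-0.051,"dz":-0.027,"claw":1},
    {"rx":25.4,"ry":-25.6,"rz":86.7,"dx":-0.273,"dy":-0.051,"dz":-0.027,"claw":1},
    {"rx":25.4,"ry":-25.6,"rz":86.7,"dx":-0.273,"dy":-0.051,"dz":-0.027,"claw":1},
    {"rx":25.4,"ry":-25.6,"rz":86.7,"dx":-0.273,"dy":-0.051,"dz":-0.027,"claw":1},
    {"rx":25.4,"ry":-25.6,"rz":86.7,"dx":-0.273,"dy":-0.051,"dz":-0.027,"claw":1},
  ],
)

```text
time: 18.75
tool_pos: [516.3, -145.0, 323.6]
tcp_rot: [[0.671, 0.712, 0.207], [0.734, -0.676, -0.057], [0.099, 0.19, -0.977]]
wrist_force: [-1.7, -0.2, 1.3]
grip_width: 1.001
```

Run:
```python
from h import *
st(); snap('top','t21.png'); snap('side','s21.png')
crop('t21.png',145,150,365,315,'c31.png',3.6); crop('s21.png',110,180,310,330,'c32.png',4)
```

```text
{'time': np.float64(18.75), 'joint_pos': array([-1.076, -0.015,  1.289,  1.9  ,  0.031,  1.03 , -0.549]), 'tool_pos': array([ 516.29 , -145.05 ,  323.594]), 'tcp_rot': array([[ 0.671,  0.712,  0.207],
       [ 0.734, -0.676, -0.057],
       [ 0.099,  0.19 , -0.977]]), 'wrist_force': array([-1.666, -0.191,  1.294]), 'grip_width': np.float64(1.001)}
```

View pics/c31.png

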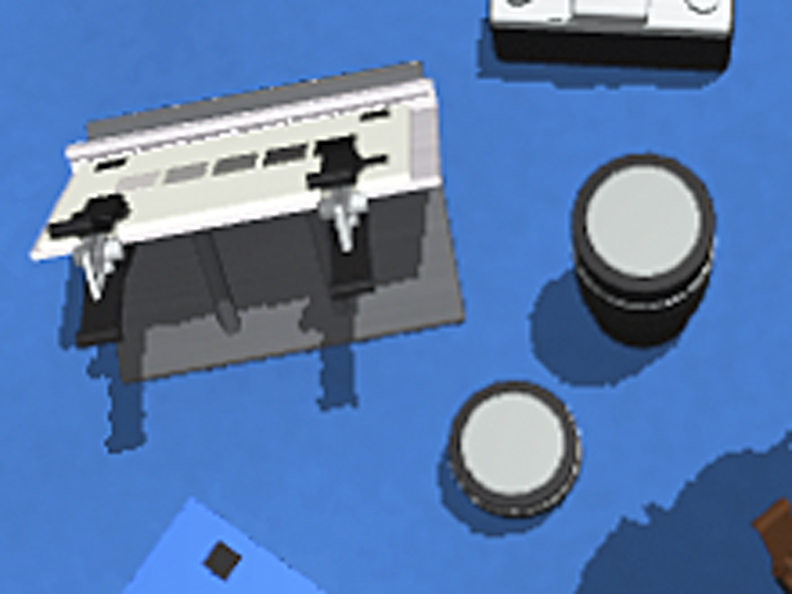

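View pics/c32.png

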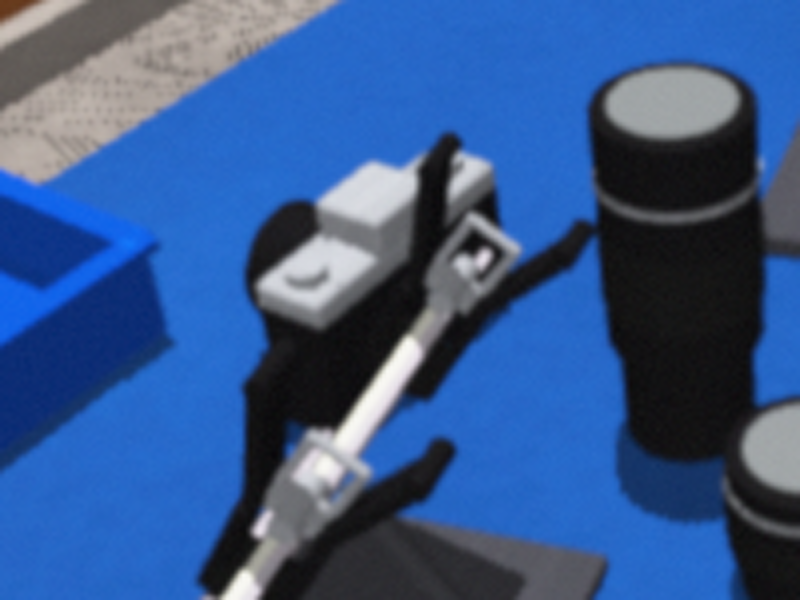

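Call:
move_arm(
  steps=[
    {"rx":3,"ry":-3,"rz":12,"dx":0.03,"dy":0.03,"dz":0,"claw":1},
    {"rx":6,"ry":-6,"rz":24,"dx":0.06,"dy":0.06,"dz":0,"claw":1},
    {"rx":8,"ry":-9,"rz":30,"dx":0.06,"dy":0.08,"dz":0,"claw":1},
    {"rx":8,"ry":-9,"rz":30,"dx":0.06,"dy":0.08,"dz":0,"claw":1},
    {"rx":8,"ry":-9,"rz":30,"dx":0.06,"dy":0.08,"dz":0,"claw":1},
  ],
)

```text
time: 19.35
tool_pos: [614.6, -151.8, 342.3]
tcp_rot: [[0.955, 0.296, -0.001], [0.296, -0.955, -0.03], [-0.01, 0.029, -1.0]]
wrist_force: [0.2, 0.5, -0.2]
grip_width: 0.995
```

Run:
```python
from h import *
st(); snap('top','t22.png'); snap('side','s22.png')
a=cv2.imread('pics/top0.png',0); b=cv2.imread('pics/t22.png',0)
for n,(x0,y0,x1,y1) in {'chart grey squares':(188,186,222,206),'chart left dot':(168,192,182,202),'tele':(300,190,350,250),'short':(268,252,308,296),'cam':(275,118,355,172)}.items():
    r=cv2.matchTemplate(b[y0-12:y1+12,x0-12:x1+12],a[y0:y1,x0:x1],cv2.TM_CCOEFF_NORMED); m=cv2.minMaxLoc(r); print(n,'shift',m[3][0]-12,m[3][1]-12,round(m[1],3))
a=cv2.imread('pics/s21.png'); b=cv2.imread('pics/s22.png'); print('side diff easel area',np.abs(a[200:420,110:270].astype(int)-b[200:420,110:270]).max())
```

```text
{'time': np.float64(19.35), 'joint_pos': array([-0.604,  0.521,  1.199,  1.503, -0.461,  1.432, -0.665]), 'tool_pos': array([ 614.63 , -151.778,  342.33 ]), 'tcp_rot': array([[ 0.955,  0.296, -0.001],
       [ 0.296, -0.955, -0.03 ],
       [-0.01 ,  0.029, -1.   ]]), 'wrist_force': array([ 0.227,  0.54 , -0.174]), 'grip_width': np.float64(0.995)}
chart grey squares shift 0 0 1.0
chart left dot shift 0 0 1.0
tele shift -12 6 0.305
short shift 12 5 0.189
cam shift 0 0 0.498
side diff easel area 18
```

Run:
```python
from h import *
np.set_printoptions(precision=1,suppress=True)
a=cv2.imread('pics/top0.png',0); b=cv2.imread('pics/t21.png',0)
for n,(x0,y0,x1,y1) in {'tele':(300,190,350,250),'short':(268,252,308,296),'cam':(275,118,355,172)}.items():
    r=cv2.matchTemplate(b[y0-12:y1+12,x0-12:x1+12],a[y0:y1,x0:x1],cv2.TM_CCOEFF_NORMED); m=cv2.minMaxLoc(r); print(n,'shift',m[3][0]-12,m[3][1]-12,round(m[1],3))
t=load('t21.png'); s=load('s21.png')
for n,ps,pt in [('A rear bar',(440,452),(97,340)),('B rear bar',(580,235),(352,293))]:
    p,e=tri(ray(s,110+ps[0]/4-.4,180+ps[1]/4-.4),ray(t,145+pt[0]/3.6-.4,150+pt[1]/3.6-.4)); q=p-PC
    print(n,p,'err',e,'panel xyz (chart mid)',q@PX,q@PY,q@PZ)
crop('w20.png',190,30,330,260,'c33.png',2.6)
```

```text
tele shift 0 0 1.0
short shift 0 0 1.0
cam shift 0 0 1.0
A rear bar [457.7 244.8 201.8] err 0.6612854418226555 panel xyz (chart mid) -24.702235185540786 56.80473467055636 76.49600659786672
B rear bar [491.1 133.5 196.1] err 0.7560590783026937 panel xyz (chart mid) -25.622320817859222 -59.4123076359677 70.34199129601146
```

View pics/c33.png

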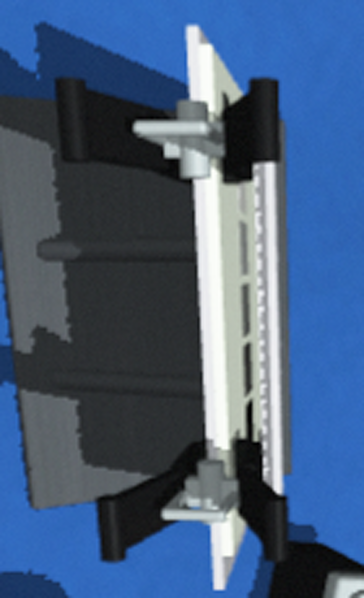

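```bash
python3 -c "
from h import *
print(bot.finish_job())"
```

```text
the job is handed in; nothing more can be done
None
```

I took both black clamps off the hook stand and clipped them over the chart and backplate at the top edge. The job was handed in at about 19.5 s on the clock, with the open gripper well clear of everything. No verdict was reported.

- **Position:** the clamps sit about 57 mm and 59 mm either side of the chart's middle. From two-view triangulation of the rear handle bars, I put the jaw mouths about 12 to 18 mm below the edge.
- **Grip:** the pictures show both clamps holding chart and backplate, square to the edge. I could not measure the grip forces themselves.
- **Chart and bystanders:** comparing the top view with the first picture showed zero-pixel shift for the chart, both lenses and the camera. In the very last top picture the lens and camera match failed, which I put down to the arm being in the way without checking it. The earlier, unobstructed view from t = 18.75 s, after both clamps were on, was clean.
- **Near limits:** joint 6 came down to 0.225 rad (limit 0.21) while placing the second clamp. Joint 3 reached 1.289 rad (limit 1.29) on the retreat. No joint reading was past its limit, and I moved off both before handing in.
- **Grasp tilt:** the second clamp sat about 5° off in the fingers while carried. I corrected for this before the jaws went over the edge, and it squared itself on the plates when released.

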